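Release the push-and-turn latch of a display case and serve a honey jar

TASK

A customer has ordered the honey. Press the latch knob of the sloping display case fully in and, holding it in, give it a quarter turn clockwise (never force it round), swing the lid right up until it stays open by itself, then take the honey jar (gold lid) out, stand it upright on the middle of the order pad and let go. Leave the case open, and leave the dark jar in the case, the green tin and the cream jar standing where they are.

Things in the scene. Friction and masses are not known exactly. Their poses are not given: they have to be found in the camera images.
- show_case: Fixed wooden case with glass cheeks, 200 deep (x), 250 wide (y); origin: centre of its underside. Its low front (64 high) faces its -x, toward the robot; its back (167) is at +x. Walls 10 thick, floor top 10 above the counter. The shut lid slopes up to the back at 28 degrees, so meet the knob with a tool tilted 28 degrees, pointing forward and down. Two jars stand inside, 110 apart along y.
- lid_hinge (a point): Mid-point of the lid's hinge line at the top of the case's back (100 behind the case's centre, 176 up); axes as the case's; fixed. The hinge line runs along y; the lid opens by turning about +y (front edge up and back over the hinge). Shut, the lid's underside runs from here down to the front edge; lid 250 wide, 234 along the slope, 12 thick, wooden frame with glass pane.
- case_lid (a joint): Opening of the lid (rad): 0 shut, 2.25 at its stop. A gas strut nearly balances it: unlatched it rises slowly to about 0.2 and floats; lift it (a few N, by the knob or front edge) past 0.8: the strut then carries it to the stop (from 1.0 within about 3 s) and holds it. Left between 0.3 and 0.6 it sinks back. Latched, it has play up to 0.06.
- knob_grip (a point): Grip point of the latch knob, on its axis, 31 above the lid's upper face. The knob is an aluminium wing 36 long (x), 11 thick (y), 26 high (z), top 11 above this point, underside 16 above the lid face, on a thin neck. z points out of the lid along its axis, x along the wing; pinch along y. On the lid's middle line, 182 from the hinge along the lid. Latched, the wing points up the slope.
- latch_knob (a joint): Turn of the knob (rad), clockwise seen from outside: 0 latched, 1.65 stop. Pins block it at 0.11 unless the knob is pressed in, and forcing it on by 0.1 rad (1.5 N m) breaks them; held in, it turns easily, and the cam under the lid frees the case at about 1.15. From about 1.3 on, the knob springs out when no longer pressed and stays turned.
- latch_press (a joint): How far the knob is pressed in toward the lid (m): 0 out (sprung), 0.007 at its stop. The spring needs 4 N to start and 8.5 N at the stop; about 0.005 is needed to free the turn.
- honey_center (a point): Centre (half-way up) of the honey jar: amber glass, gold lid, 54 across, 75 high, lid 48 across from 62 to 75 above its base; 0.2 kg. Stands inside the case. z is up.
- dark_center (a point): Centre of the dark jar with a dark red lid beside it in the case, 54 across, 70 high. To be left.
- pad_top (a point): Middle of the upper face of the order pad: white notepad with a dark red binding, 151 (x) x 107 (y) x 12, fixed on the counter on the robot's left.
- tin_center (a point): Centre of the green round tin, 69 across, 42 high, loose on the counter beyond the pad. Bystander.
- cream_center (a point): Centre of the cream jar with a white lid, 50 across, 60 high, loose on the counter behind the purple box. Bystander. This fixed purple round box, 220 high, on the counter (x 0.42 to 0.56, y -0.08 to 0.12 m), stands between the case and the pad: carry the jar over it or round its front.

How it is judged:
By the outcome, as a careful person would: the job done as asked, in the order asked, and still so for the second after the job is handed in, with the robot touching nothing.
It also fails if it takes over 64 s, if anything falls off the work surface, if the arm or the gripper's body presses on something with over 40 N, if the wrist force passes 120 N, or if a joint passes its speed limit or range.

ROBOT

A 6-joint arm with a two-finger parallel gripper is mounted at the origin on a cart in front of the work surface, level with it; the furniture and walls round the work are solid. World frame = base frame: x ahead of the robot, y to its left, z up, the work surface at z = 0. Lengths are in m, angles in rad, forces in N, time in s.
With the tool pointing down it reaches from about 0.15 to 0.775 m from the base axis. Payload 6.1 kg.
Tool frame: the origin (TCP) lies between the finger pads; the fingertips stand manip.tcp_to_tips ahead of it and the grasp point (between the pads) is the TCP (manip.tcp_to_tips is the distance from the TCP to the fingertips, in m); z points along the fingers, x is the direction in which the jaws open and shut, and the axes are right-handed (so a half turn about z gives the same grasp; the last joint's range is limited). The gripper opens to 85 mm and grips with 20 to 120 N. Pads are 22 mm wide; open, the fingers measure 114 mm over their backs; the gripper's body (76 mm by 85 mm) begins 54 mm behind the grasp point. The pads swing forward as they close: fully open they stand 13 mm farther back than shut.
Start: joints at [1.347, 0.126, -0.04, 1.405, 0, 1.571], TCP at [0.117, 0.512, 0.25] pointing down, gripper open.
Joint ranges: [-2.72, 2.72], [-0.95, 1.95], [-1.27, 1.35], [-1.78, 2.02], [-1.46, 1.47], [-3.14, 3.14]. Speed limits (rad/s): [2.39, 2.39, 3.01, 3.14, 3.14, 3.14].

INTERFACE

Orientations are given as a 3x3 rotation matrix whose columns are the frame's x, y, z axes.
In Python, from rig import monitor, viewer, manip gives the robot as it stands.
- The arm moves only by the tool jog_arm, never from a script. Its argument "series" is a list of rows, each a list of 7 numbers: the shift along the tool's x, y, z in m, then the turn, a rotation vector about the tool's x, y, z in degrees, then the finger opening in m, from 0 to 0.0854. A call has exactly 5 rows; each row is the pose to reach, as a shift and turn from the pose commanded when the call began, along the tool's axes at that moment; what a row does not reach only later rows make up. A row lasts 1/12 s, in which the tool goes at most 41.7 mm and 7.16 degrees, less where a joint would pass 70% of its speed; a pose out of reach is approached as far as the arm can. A call with a gripper value outside its range is refused whole. The fingers move at their own pace and stop on an object; "force" is the grip in N (left out, the last holds). Time passes only in rows, so rows that repeat a pose let the fingers close, or fill a call up. It gives the time, the measured TCP pose, the force and the opening at its end, in the units of the state.
- monitor.observe(): the state, without advancing time (a new reading comes with each control period).
- viewer.grab_frame(name): name is "side" or "top"; returns (picture, depth): 420x560x3 uint8, red, green, blue; 420x560 float32, m along the optical axis (not along the pixel's ray), 0 where there is no reading.
- viewer.camera_model(name): a dict with "K" (3x3 intrinsics, pixels), "k1" (the pictures are not rectified: a ray, as slopes to the right and down, at radius r is drawn at 1 + k1 r^2 times it, then the intrinsics apply), "extrinsics" (4x4, takes a point from camera to world coordinates). Camera axes: x right, y down, z forward; pixel columns grow to the right and rows downward; lengths in m; the calibration is good to about 2 mm. A picture is of the moment at which its call begins. camera_model takes no time and is no camera call.
- manip.job_done(): hands the job in, once; it reports no verdict.
The state is a dict: "t": time; "q": joint angles; "joint_vel": joint speeds; "tau": joint torques, N m; "tool_pos": TCP position; "tcp_rot": TCP orientation; "contact_force": force on the tool from outside, world axes, zero at the start; "wrist_torque": the same for the moment, N m; "gripper_width": finger opening in m.
Only numpy, scipy, OpenCV 4.12 (cv2) and the standard library are available. Lean on these libraries where they do the work, as an engineer would, in place of code of your own. Each camera call takes 0.05 s, during which the arm holds its last target.

## Working session

There is one attempt and no reset: what is moved stays moved. The work goes in short steps, Python scripts to look and compute and a tool call to move; the robot and the scene stay as the last step left them, time stands still between calls to the robot, and variables do not carry over. Pictures are saved under pics/ and viewed, and the job is handed in when it is done.

Besides the shell and the picture viewer there is one more tool, called after "Call:" by a JSON object that holds its "fn" and its "kwargs". jog_arm: Moves the arm, as the interface text tells. Its arguments: {"type":"object","properties":{"series":{"type":"array","items":{"type":"array","items":{"type":"number"}}},"force":{"type":"number"}},"required":["series"]}

```bash
ls -la; mkdir -p pics
python3 - <<'E'
from rig import monitor, viewer, manip
import cv2
print(monitor.observe()); print(manip.tcp_to_tips)
for n in("side","top"):
    p,d=viewer.grab_frame(n); cv2.imwrite(f"pics/{n}0.png",p[:,:,::-1]); 
    import numpy as np; np.save(f"{n}0.npy",d); np.save(f"{n}0p.npy",p)
    print(viewer.camera_model(n))
E
```

```text
total 12
drwxr-xr-x  3 agent agent 4096 Dec  7 02:50 .
drwxr-xr-x 23 root  root  4096 Dec  7 02:50 ..
drwxr-xr-x  2 agent agent 4096 Dec  7 02:50 pics
{'t': 0.0, 'q': array([ 1.34699257e+00,  1.26410222e-01, -4.06346072e-02,  1.40538569e+00,
        3.91424823e-05,  1.57075128e+00]), 'joint_vel': array([2.99193548e-05, 1.25994262e-03, 8.38602641e-04, 6.93716517e-04,
       1.15356000e-03, 4.17196199e-04]), 'tau': array([-6.90088909e-04, -4.35913575e+01,  3.52924633e+01,  1.72402232e-02,
       -4.54281860e-05, -4.10383151e-06]), 'tool_pos': array([0.1164237 , 0.51153869, 0.24950041]), 'tcp_rot': array([[ 2.21895887e-01,  9.75070282e-01, -4.00858680e-04],
       [ 9.75068995e-01, -2.21896245e-01, -1.58474690e-03],
       [-1.63418864e-03, -3.92160514e-05, -9.99998664e-01]]), 'contact_force': array([-0.0485211 ,  0.53984016,  0.53700832]), 'wrist_torque': array([-0.03998815, -0.00029479, -0.00107042]), 'gripper_width': 0.08540181379489427}
0.019
{'K': array([[452.90262071,   0.        , 266.93328198],
       [  0.        , 452.90262071, 211.33999086],
       [  0.        ,   0.        
[... 153 characters left out ...]
53,  0.78727732, -1.05714   ],
       [-0.00665232, -0.91279391, -0.40836629,  0.67893399],
       [ 0.        ,  0.        ,  0.        ,  1.        ]])}
{'K': array([[440.62213805,   0.        , 278.34209974],
       [  0.        , 440.62213805, 208.82884692],
       [  0.        ,   0.        ,   1.        ]]), 'k1': -0.050516329213248404, 'extrinsics': array([[-2.81742221e-01, -9.30458505e-01,  2.34239817e-01,
         2.26370706e-01],
       [-9.59490007e-01,  2.73343906e-01, -6.82790979e-02,
         7.56752668e-02],
       [-4.97159190e-04, -2.43987868e-01, -9.69778157e-01,
         1.34128665e+00],
       [ 0.00000000e+00,  0.00000000e+00,  0.00000000e+00,
         1.00000000e+00]])}
```

View pics/side0.png

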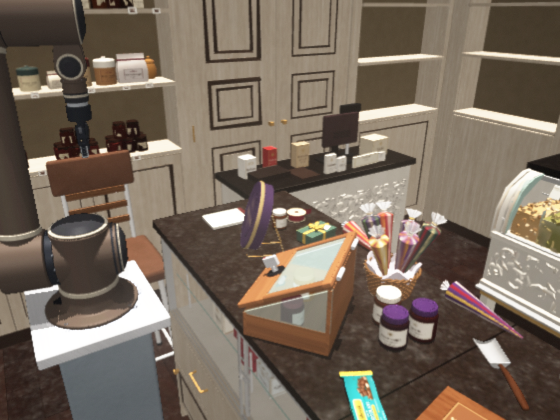

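View pics/top0.png

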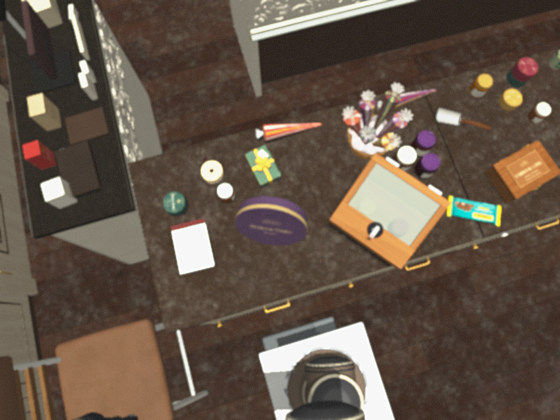

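Run:
```python
import numpy as np,cv2
t=np.load('top0p.npy')[:,:,::-1];s=np.load('side0p.npy')[:,:,::-1]
cv2.imwrite('pics/t_case.png',cv2.resize(t[140:280,310:470],None,fx=5,fy=4.2857,interpolation=cv2.INTER_CUBIC)[:600])
cv2.imwrite('pics/s_case.png',cv2.resize(s[200:350,200:400],None,fx=4,fy=4,interpolation=cv2.INTER_CUBIC))
cv2.imwrite('pics/t_pad.png',cv2.resize(t[140:290,130:330],None,fx=4,fy=4,interpolation=cv2.INTER_CUBIC))
```

```text
(no output)
```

View pics/t_case.png

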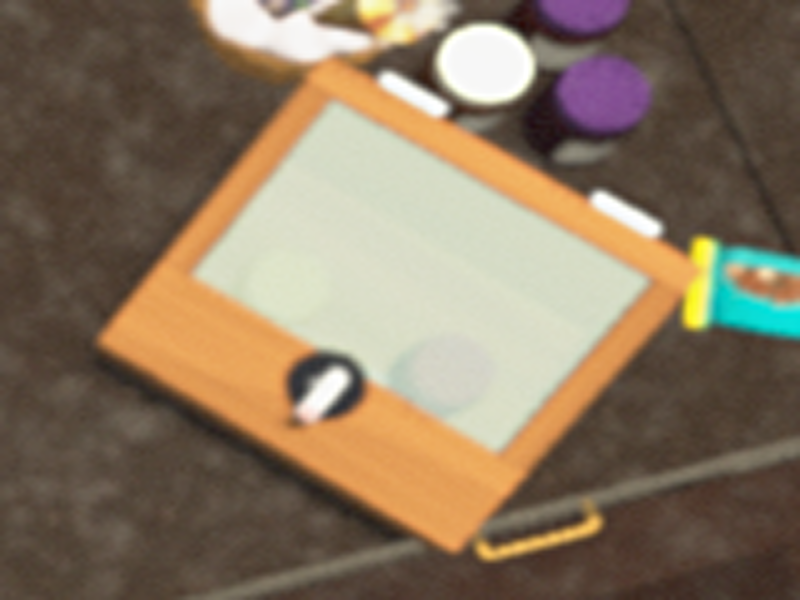

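View pics/s_case.png

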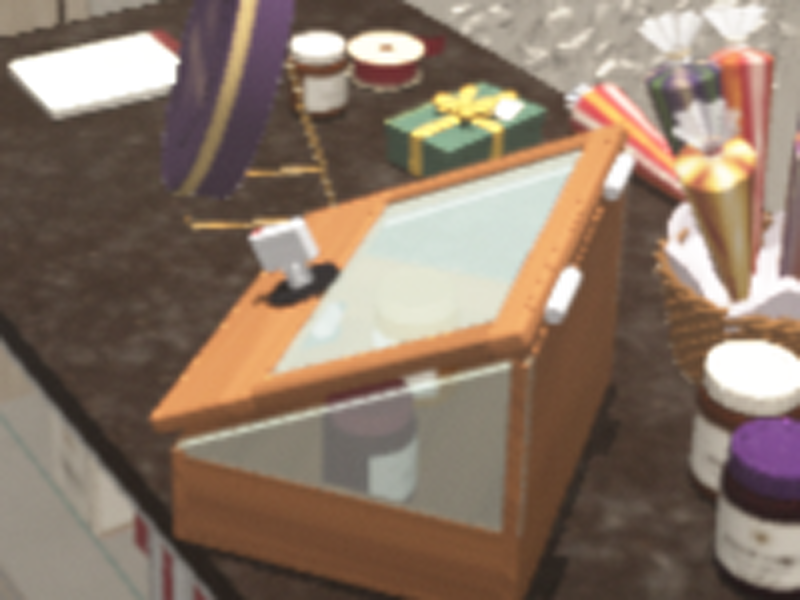

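View pics/t_pad.png

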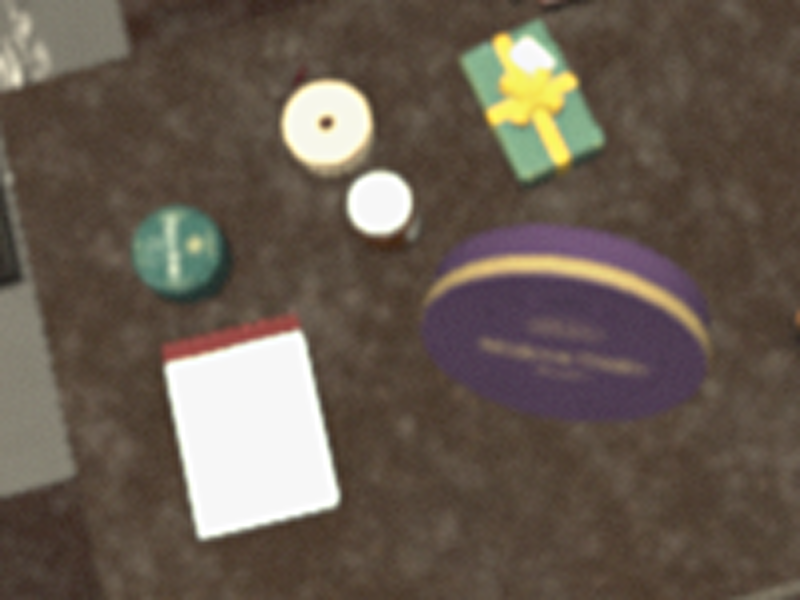

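```bash
cat > h.py <<'E'
import numpy as np,cv2
from rig import viewer
def cam(n): return viewer.camera_model(n)
def ray(n,uv):
    c=cam(n);K=c['K'];k=c['k1']
    dist=np.array([k,0,0,0,0.])
    p=cv2.undistortPoints(np.array(uv,float).reshape(-1,1,2),K,dist)[:,0]
    E=c['extrinsics'];d=np.c_[p,np.ones(len(p))]@E[:3,:3].T
    return E[:3,3],d
def onz(n,uv,z):
    o,d=ray(n,uv); return o+d*((z-o[2])/d[:,2])[:,None]
def proj(n,P):
    c=cam(n);E=np.linalg.inv(c['extrinsics'])
    r,_=cv2.Rodrigues(E[:3,:3])
    return cv2.projectPoints(np.array(P,float).reshape(-1,3),r,E[:3,3],c['K'],np.array([c['k1'],0,0,0,0.]))[0][:,0]
def cloud(n,d):
    v,u=np.nonzero(d>0); o,r=ray(n,np.c_[u,v]); P=np.zeros(d.shape+(3,)); P[v,u]=o+r*d[v,u][:,None]; return P
E
python3 - <<'E'
from h import *
t=np.load('top0p.npy');d=np.load('top0.npy');C=cloud('top',d)
hsv=cv2.cvtColor(t,cv2.COLOR_RGB2HSV)
m=cv2.inRange(hsv,(8,120,120),(20,255,255));m[:, :320]=0;m[:,455:]=0;m[:150]=0;m[270:]=0
n,l,s,_=cv2.connectedComponentsWithStats(m);i=1+np.argmax(s[1:,4]);m=(l==i).astype(np.uint8)
print(s[i])
c=max(cv2.findContours(m,0,2)[0],key=cv2.contourArea);h=cv2.convexHull(c)
for e in(2,3,4,6):
    a=cv2.approxPolyDP(h,e,True)[:,0];print(e,a.tolist())
# pad
m=cv2.inRange(hsv,(0,0,200),(180,40,255));m[:,:165]=0;m[:,220:]=0;m[:220]=0;m[280:]=0
r=cv2.inRange(hsv,(165,80,60),(180,255,255))|cv2.inRange(hsv,(0,120,60),(5,255,255));r[:,:165]=0;r[:,220:]=0;r[:210]=0;r[280:]=0
c=np.vstack([x for x in cv2.findContours(m|r,0,2)[0] if len(x)>8]);h=cv2.convexHull(c);
mr=cv2.minAreaRect(h);print(mr);b=cv2.boxPoints(mr);P=onz('top',b,0.012);print('pad',P,P.mean(0),np.linalg.norm(P-np.roll(P,1,0),axis=1))
# depth checks
for nm,u,v in(('pad',193,248),('tin',174,202),('cream',225,190),('purple',270,200),('counter',250,290),('lidwood',400,245),('knob',375,230),('honeytop?',367,207),('hingeend',445,202)):
    print(nm,C[v,u].round(4),t[v,u])
E
```

```text
[ 329  150  121  120 3524]
2 [[353, 150], [385, 152], [447, 199], [449, 203], [428, 264], [413, 269], [399, 268], [330, 221]]
3 [[353, 150], [385, 152], [449, 203], [428, 264], [399, 268], [330, 221]]
4 [[353, 150], [385, 152], [447, 199], [428, 264], [399, 268], [330, 221]]
6 [[353, 150], [385, 152], [447, 199], [428, 264], [399, 268], [330, 221]]
((191.79244995117188, 246.04513549804688), (49.53859329223633, 36.282981872558594), 77.73522186279297)
pad [[0.59130621 0.32213318 0.012     ]
 [0.58408158 0.21063867 0.012     ]
 [0.42963425 0.21658182 0.012     ]
 [0.4370566  0.32512958 0.012     ]] [0.51051966 0.26862081 0.012     ] [0.15427871 0.11172834 0.15456163 0.10880122]
pad [0.5031 0.2668 0.0099] [247 247 247]
tin [0.6498 0.2841 0.0453] [134 162 140]
cream [0.6401 0.1244 0.0535] [247 247 247]
purple [0.5297 0.0104 0.208 ] [117  89 121]
counter [ 0.333   0.1339 -0.0004] [96 81 65]
lidwood [ 0.3256 -0.314   0.1039] [238 172  94]
knob [ 0.3817 -0.2487  0.1449] [249 249 248]
honeytop? [ 0.455  -0.2558  0.1195] [222 228 200]
hingeend [ 0.396  -0.45    0.1821] [241 178  98]
```

Run:
```python
from h import *
f=onz('top',[[329.9,220],[402,268.6]],0.0767); b=onz('top',[[375,155.2],[449,203]],0.1866)
print(f.round(4),b.round(4)); print(np.linalg.norm(f[0]-f[1]),np.linalg.norm(b[0]-b[1]),np.linalg.norm(f.mean(0)-b.mean(0)))
L=np.array([[-.1122,.125],[-.1122,-.125],[.0944,.125],[.0944,-.125]]);W=np.vstack([f,b])[:,:2]
lc=L-L.mean(0);wc=W-W.mean(0)
th=np.arctan2((lc[:,0]*wc[:,1]-lc[:,1]*wc[:,0]).sum(),(lc*wc).sum());R=np.array([[np.cos(th),-np.sin(th)],[np.sin(th),np.cos(th)]])
o=W.mean(0)-R@L.mean(0);print('yaw',np.degrees(th),'origin',o,'res',(W-(L@R.T+o)).round(4).tolist())
# depth refine: lid plane from wood
t=np.load('top0p.npy');hsv=cv2.cvtColor(t,cv2.COLOR_RGB2HSV)
for n in('top','side'):
    C=cloud(n,np.load(n+'0.npy'));p=np.load(n+'0p.npy');hsv=cv2.cvtColor(p,cv2.COLOR_RGB2HSV)
    m=cv2.erode(cv2.inRange(hsv,(5,90,80),(22,255,255)),np.ones((3,3)))>0
    Q=C[m];q=(Q[:,:2]-o)@R;zz=0.1866-(0.0944-q[:,0])*np.tan(np.radians(28))
    k=(abs(q[:,0])<.12)&(abs(q[:,1])<.125)&(abs(Q[:,2]-zz)<.012)
    A=np.c_[Q[k][:,:2]-o,np.ones(k.sum())];s=np.linalg.lstsq(A,Q[k][:,2],rcond=None)[0]
    print(n,k.sum(),'slope',np.degrees(np.arctan(np.hypot(*s[:2]))),'dir',np.degrees(np.arctan2(s[1],s[0])),'dz',np.median(Q[k][:,2]-zz[k]))
a=np.radians(28)
def loc(x,y,z): return np.r_[R@[x,y]+o,z]
u=np.array([-np.cos(a),0,-np.sin(a)]);nn=np.array([-np.sin(a),0,np.cos(a)])
H=np.array([.1,0,.176]);k=H+.182*u+(.012+.031)*nn
ktop=k+.011*nn
print('knob',loc(*k),'top',loc(*ktop),proj('top',loc(*k)),proj('side',loc(*k)),proj('top',loc(*ktop)),proj('side',loc(*ktop)))
for y in(.055,-.055):
  for n in('top','side'):print('jar',loc(0,y,.08),proj(n,loc(0,y,.085)))
np.savez('case.npz',R=R,o=o,th=th)
# tin etc
for nm,uv,z in(('tin',[174.5,203],.042),('cream',[225,190],.06),('padc',[192.5,247],.012)): print(nm,onz('top',[uv],z))
P=C[150:290,:]
```

```text
[[ 0.4565 -0.1494  0.0767]
 [ 0.2616 -0.3046  0.0767]] [[ 0.5775 -0.3085  0.1866]
 [ 0.3896 -0.4576  0.1866]]
0.24917386738531727 0.23977682380420656 0.22789856856619828
yaw -51.4859305318537 origin [ 0.42684143 -0.31197037] res [[0.0018, -0.003], [0.0024, -0.0025], [-0.006, -0.0005], [0.0018, 0.0061]]
top 2738 slope 27.259458533452303 dir -52.528345742606554 dz -0.00038780488553430414
side 1684 slope 26.99396345594837 dir -50.927767677035 dz -0.001765900190437944
knob [ 0.37647457 -0.24868247  0.12852292] top [ 0.3732588  -0.24464172  0.13823535] [[374.38128217 232.90649275]] [[267.86476385 261.30698705]] [[374.1325246  233.73284254]] [[265.81479862 257.3883171 ]]
jar [ 0.46987647 -0.2777215   0.08      ] [[370.06191557 203.19499779]]
jar [ 0.46987647 -0.2777215   0.08      ] [[306.45692631 271.7197928 ]]
jar [ 0.38380639 -0.34621925  0.08      ] [[401.74593115 224.10909127]]
jar [ 0.38380639 -0.34621925  0.08      ] [[292.73101162 295.85635662]]
tin [[0.64740581 0.28387467 0.042     ]]
cream [[0.6379847  0.12413897 0.06      ]]
padc [[0.50603295 0.26726827 0.012     ]]
```

```bash
cat >> h.py <<'E'
def tri(uv1,uv2):
    o1,d1=ray('top',[uv1]);o2,d2=ray('side',[uv2]);d1=d1[0]/np.linalg.norm(d1);d2=d2[0]/np.linalg.norm(d2)
    s=np.linalg.lstsq(np.c_[d1,-d2],o2-o1,rcond=None)[0];a=o1+s[0]*d1;b=o2+s[1]*d2
    return (a+b)/2,np.linalg.norm(a-b)
E
python3 - <<'E'
from h import *
B={}
for n,(u0,u1,v0,v1) in dict(top=(362,390,215,248),side=(255,285,245,275)).items():
    p=np.load(n+'0p.npy');d=np.load(n+'0.npy');C=cloud(n,d)
    hsv=cv2.cvtColor(p,cv2.COLOR_RGB2HSV);m=np.zeros(d.shape,np.uint8)
    m[v0:v1,u0:u1]=cv2.inRange(hsv,(0,0,165),(180,60,255))[v0:v1,u0:u1]
    k,l,s,c=cv2.connectedComponentsWithStats(m);i=1+np.argmax(s[1:,4]);print(n,s[i],c[i]);B[n]=c[i]
    print(cv2.minAreaRect(cv2.findContours((l==i).astype(np.uint8),0,2)[0][0]))
    print(np.median(C[l==i],axis=0))
print(tri(B['top'],B['side']))
z=np.load('case.npz')
# corner cross-check, side view: front-left? hinge ends etc
R,o=z['R'],z['o']
pts=[];
for x,y,zz in((-.1122,.125,.0767),(-.1122,-.125,.0767),(.0944,.125,.1866),(.0944,-.125,.1866)): pts.append(np.r_[R@[x,y]+o,zz])
print(proj('side',pts),proj('top',pts))
E
```

```text
top [366 215  24  17 206] [381.26699029 220.10679612]
((377.5, 223.0), (16.0, 23.0), 90.0)
[ 0.40962375 -0.28651022  0.11323556]
side [262 254  17  17 174] [271.22413793 261.4137931 ]
((271.60003662109375, 262.7000427246094), (16.994115829467773, 13.86362075805664), 63.43495178222656)
[ 0.38151163 -0.25585876  0.12984452]
(array([ 0.39004689, -0.26974861,  0.13960485]), np.float64(0.030126952740413864))
[[273.59314959 253.78394509]
 [234.85658795 305.89514209]
 [352.94094012 228.88653382]
 [328.22391907 281.66550978]] [[329.10333324 220.84142981]
 [401.46188228 269.65722294]
 [374.10573526 153.33050832]
 [451.29724819 203.00326692]]
```

Run:
```python
from h import *
s=np.load('side0p.npy')[:,:,::-1];t=np.load('top0p.npy')[:,:,::-1]
z=np.load('case.npz');R,o=z['R'],z['o']
pts=[np.r_[R@[x,y]+o,zz] for x,y,zz in((-.1122,.125,.0767),(-.1122,-.125,.0767),(.0944,-.125,.1866),(.0944,.125,.1866))]
for n,im,(u0,v0) in(('side',s,(230,220)),('top',t,(320,145))):
    c=cv2.resize(im[v0:v0+130,u0:u0+135],None,fx=4.5,fy=4.5,interpolation=cv2.INTER_CUBIC)
    q=((proj(n,pts)-[u0,v0]+.5)*4.5).round().astype(int)
    cv2.polylines(c,[q],True,(255,0,0),1)
    cv2.imwrite(f'pics/ov_{n}.png',c)
```

```text
(no output)
```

View pics/ov_side.png

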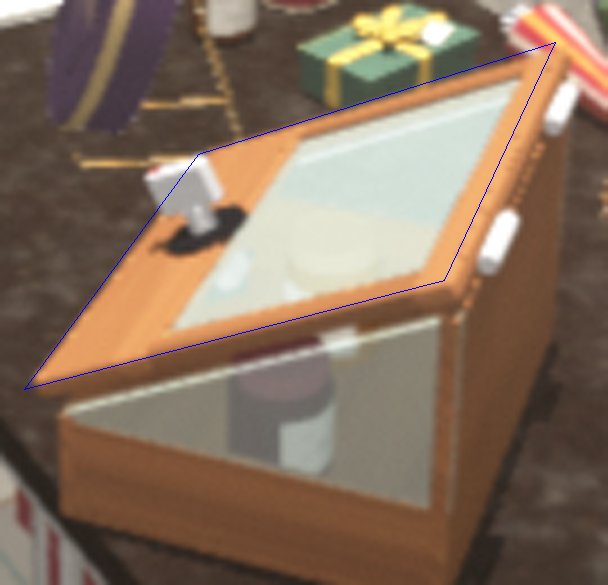

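View pics/ov_top.png

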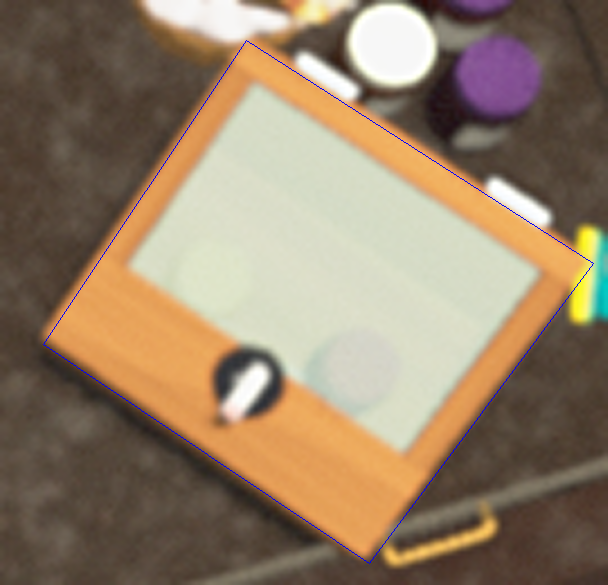

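Run:
```python
from h import *
from scipy.optimize import least_squares
T=lambda a:[320+a[0]/4.5-.5,145+a[1]/4.5-.5]
S=lambda a:[230+a[0]/4.5-.5,220+a[1]/4.5-.5]
print(tri(T((247,391)),S((185,186))))
print('FR',tri(T((371,560)),S((28,390))),'BL',tri(T((247,46)),S((566,50))),'BR',tri(T((588,262)),S((458,288))))
L=dict(FL=(-.1122,.125,.0767),FR=(-.1122,-.125,.0767),BR=(.0944,-.125,.1866),BL=(.0944,.125,.1866),K=(-.0808,0,.1285))
obs=[('top','FL',T((46,341))),('top','FR',T((371,560))),('top','BR',T((588,262))),('top','BL',T((247,46))),('top','K',T((247,391))),
('side','FR',S((28,390))),('side','BR',S((458,288))),('side','BL',S((566,50))),('side','K',S((185,186)))]
def W(p,l): c,s=np.cos(p[2]),np.sin(p[2]);return [p[0]+c*l[0]-s*l[1],p[1]+s*l[0]+c*l[1],l[2]+p[3]]
def f(p): return np.concatenate([proj(n,W(p,L[k]))[0]-uv for n,k,uv in obs]+[[p[3]/.0015]])
r=least_squares(f,[.427,-.312,-.9,0],loss='soft_l1');p=r.x
print(p,np.degrees(p[2]),r.fun[:-1].reshape(-1,2).round(1).tolist());print('knob',W(p,L['K']))
c,s=np.cos(p[2]),np.sin(p[2]);np.savez('case.npz',R=[[c,-s],[s,c]],o=p[:2],th=p[2],dz=p[3])
```

```text
(array([ 0.38163006, -0.25058585,  0.12885933]), np.float64(0.002396696632026645))
FR (array([ 0.26052281, -0.30398178,  0.07672999]), np.float64(0.0003628189458925539)) BL (array([ 0.58412259, -0.31118751,  0.18161242]), np.float64(0.0072509427130241005)) BR (array([ 0.39219052, -0.46493364,  0.18076341]), np.float64(0.00433667028293652))
[ 0.42960318 -0.31452101 -0.90218788 -0.0014134 ] -51.691557933028015 [[-0.2, -0.6], [-0.3, -0.4], [1.4, -0.6], [0.3, -2.4], [0.3, 0.4], [0.7, 0.3], [-1.4, -1.0], [-0.7, -1.0], [-1.1, 1.1]]
knob [np.float64(0.37951569194813123), np.float64(-0.25111846261222276), np.float64(0.12708660479418524)]
```

```bash
cat >> h.py <<'E'
from rig import monitor
from scipy.spatial.transform import Rotation as Ro
th=-0.9022; cx=np.array([np.cos(th),np.sin(th),0]);cy=np.array([-np.sin(th),np.cos(th),0]);cz=np.array([0,0,1.])
K0=np.array([.380,-.251,.128]); 
H=np.array([.4296,-.3145,0])+.1*cx+.175*cz
def knobpose(e,turn=0,back=0,press=0):
    # e lid opening rad, turn rad, back m away along the normal
    a=e-np.radians(28);n=np.sin(a)*cx+np.cos(a)*cz
    d=K0-H; Rl=Ro.from_rotvec(cy*e); p=H+Rl.apply(d)+n*(back-press)
    z=-n;x=cy;y=np.cross(z,x);R=np.c_[x,y,z]@Ro.from_rotvec([0,0,turn]).as_matrix();return p,R
def down(p,yaw):
    x=np.array([np.cos(yaw),np.sin(yaw),0]);z=-cz;return np.array(p),np.c_[x,np.cross(z,x),z]
def rel(target,pose=None):
    s=monitor.observe(); p0,R0=(s['tool_pos'],s['tcp_rot']) if pose is None else pose
    p,R=target; d=R0.T@(p-p0); w=np.degrees(Ro.from_matrix(R0.T@R).as_rotvec())
    return np.r_[(d*1000).round(1)/1000,w.round(1)].tolist()
def st():
    s=monitor.observe();print('t',round(s['t'],2),'q',s['q'].round(2),'p',s['tool_pos'].round(4),'F',s['contact_force'].round(1),'w',round(s['gripper_width'],4));print(s['tcp_rot'].round(3).tolist())
E
python3 - <<'E'
from h import *
print(rel(([.30,.0,.38],knobpose(0)[1])), rel(knobpose(0,back=.09)))
E
```

```text
[-0.4583, 0.2925, -0.12969999999999998, -26.9, -9.4, 38.1] [-0.6585, 0.39330000000000004, 0.0431, -26.9, -9.4, 38.1]
```

Call:
{"fn": "jog_arm", "kwargs": {"series": [[-0.458, 0.292, -0.13, -26.9, -9.4, 38.1, 0.0854], [-0.458, 0.292, -0.13, -26.9, -9.4, 38.1, 0.0854], [-0.458, 0.292, -0.13, -26.9, -9.4, 38.1, 0.0854], [-0.458, 0.292, -0.13, -26.9, -9.4, 38.1, 0.0854], [-0.458, 0.292, -0.13, -26.9, -9.4, 38.1, 0.0854]]}}

```text
t: 0.52
tool_pos: [0.1851, 0.3192, 0.2994]
tcp_rot: [[0.674, 0.695, 0.251], [0.738, -0.62, -0.265], [-0.029, 0.364, -0.931]]
contact_force: [0.6, 0.1, -0.5]
gripper_width: 0.0858
```

Run:
```python
from h import *
st();print(rel(([.30,.0,.38],knobpose(0)[1])), rel(knobpose(0,back=.09)))
```

```text
t 0.52 q [ 1.28 -0.04 -0.15  1.65 -0.32  2.05] p [0.1851 0.3192 0.2994] F [ 0.6  0.1 -0.5] w 0.0858
[[0.674, 0.695, 0.251], [0.738, -0.62, -0.265], [-0.029, 0.364, -0.931]]
[-0.1606, 0.30710000000000004, 0.0385, -6.5, -2.4, 9.2] [-0.2802, 0.4168, 0.2705, -6.5, -2.4, 9.2]
```

Call:
{"fn": "jog_arm", "kwargs": {"series": [[-0.16, 0.307, 0.038, -6.5, -2.4, 9.2, 0.0854], [-0.16, 0.307, 0.038, -6.5, -2.4, 9.2, 0.0854], [-0.16, 0.307, 0.038, -6.5, -2.4, 9.2, 0.0854], [-0.16, 0.307, 0.038, -6.5, -2.4, 9.2, 0.0854], [-0.16, 0.307, 0.038, -6.5, -2.4, 9.2, 0.0854]]}}

```text
t: 0.93
tool_pos: [0.2545, 0.1292, 0.3466]
tcp_rot: [[0.782, 0.553, 0.289], [0.624, -0.69, -0.367], [-0.003, 0.467, -0.884]]
contact_force: [1.7, 0.0, 0.5]
gripper_width: 0.0859
```

Run:
```python
from h import *
st();print(rel(([.30,.0,.38],knobpose(0)[1])), rel(knobpose(0,back=.09)))
```

```text
t 0.93 q [ 0.92 -0.27 -0.26  1.71 -0.47  1.85] p [0.2545 0.1292 0.3466] F [1.7 0.  0.5] w 0.0859
[[0.782, 0.553, 0.289], [0.624, -0.69, -0.367], [-0.003, 0.467, -0.884]]
[-0.045200000000000004, 0.12990000000000002, 0.031100000000000003, -0.1, 0.0, 0.3] [-0.1385, 0.2293, 0.2791, -0.1, 0.0, 0.3]
```

Call:
{"fn": "jog_arm", "kwargs": {"series": [[-0.138, 0.229, 0.279, 0, 0, 0, 0.0854], [-0.138, 0.229, 0.279, 0, 0, 0, 0.0854], [-0.138, 0.229, 0.279, 0, 0, 0, 0.0854], [-0.138, 0.229, 0.279, 0, 0, 0, 0.0854], [-0.138, 0.229, 0.279, 0, 0, 0, 0.0854]]}}

```text
t: 1.35
tool_pos: [0.3041, -0.0434, 0.2761]
tcp_rot: [[0.783, 0.551, 0.29], [0.623, -0.692, -0.365], [-0.001, 0.466, -0.885]]
contact_force: [0.2, 0.4, -0.8]
gripper_width: 0.0855
```

Run:
```python
from h import *
st();print(rel(knobpose(0,back=.09)))
```

```text
t 1.35 q [ 0.25 -0.5  -0.55  1.31 -0.44  1.1 ] p [ 0.3041 -0.0434  0.2761] F [ 0.2  0.4 -0.8] w 0.0855
[[0.783, 0.551, 0.29], [0.623, -0.692, -0.365], [-0.001, 0.466, -0.885]]
[-0.0697, 0.1161, 0.1389, -0.2, -0.1, 0.2]
```

Call:
{"fn": "jog_arm", "kwargs": {"series": [[-0.07, 0.116, 0.139, 0, 0, 0, 0.0854], [-0.07, 0.116, 0.139, 0, 0, 0, 0.0854], [-0.07, 0.116, 0.139, 0, 0, 0, 0.0854], [-0.07, 0.116, 0.139, 0, 0, 0, 0.0854], [-0.07, 0.116, 0.139, 0, 0, 0, 0.0854]]}}

```text
t: 1.77
tool_pos: [0.3531, -0.2186, 0.2075]
tcp_rot: [[0.784, 0.55, 0.29], [0.621, -0.693, -0.366], [-0.0, 0.467, -0.884]]
contact_force: [1.0, 1.2, -0.2]
gripper_width: 0.0854
```

Call:
{"fn": "jog_arm", "kwargs": {"series": [[0, 0, 0, 0, 0, 0, 0.05], [0, 0, 0, 0, 0, 0, 0.05], [0, 0, 0, 0, 0, 0, 0.05], [0, 0, 0, 0, 0, 0, 0.05], [0, 0, 0, 0, 0, 0, 0.05]]}}

```text
t: 2.18
tool_pos: [0.3544, -0.215, 0.2085]
tcp_rot: [[0.781, 0.553, 0.291], [0.625, -0.691, -0.365], [-0.001, 0.466, -0.885]]
contact_force: [0.2, 0.1, -0.0]
gripper_width: 0.0499
```

Run:
```python
from h import *
st();print(rel(knobpose(0,back=.09)),rel(knobpose(0)))
for n in('top','side'):
    p,d=viewer.grab_frame(n);p=np.ascontiguousarray(p[:,:,::-1]);u,v=(300,150) if n=='top' else (200,180)
    c=cv2.resize(p[v:v+130,u:u+160],None,fx=4.5,fy=4.5,interpolation=cv2.INTER_CUBIC);cv2.imwrite(f'pics/pre_{n}.png',c)
```

```text
t 2.18 q [-0.39 -0.43 -0.69  0.88 -0.23  0.45] p [ 0.3544 -0.215   0.2085] F [ 0.2  0.1 -0. ] w 0.0499
[[0.781, 0.553, 0.291], [0.625, -0.691, -0.365], [-0.001, 0.466, -0.885]]
[-0.0022, 0.0012, 0.0017, -0.2, -0.1, 0.3] [-0.0024, 0.0015, 0.0917, -0.2, -0.1, 0.3]
```

View pics/pre_side.png

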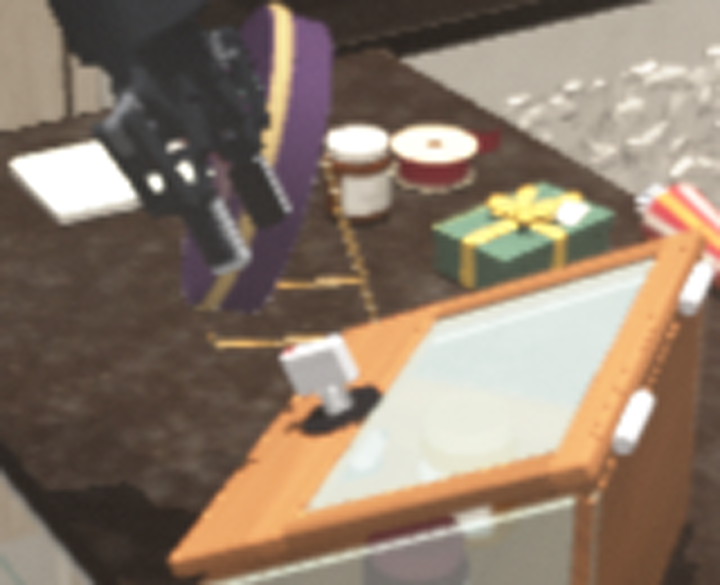

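View pics/pre_top.png

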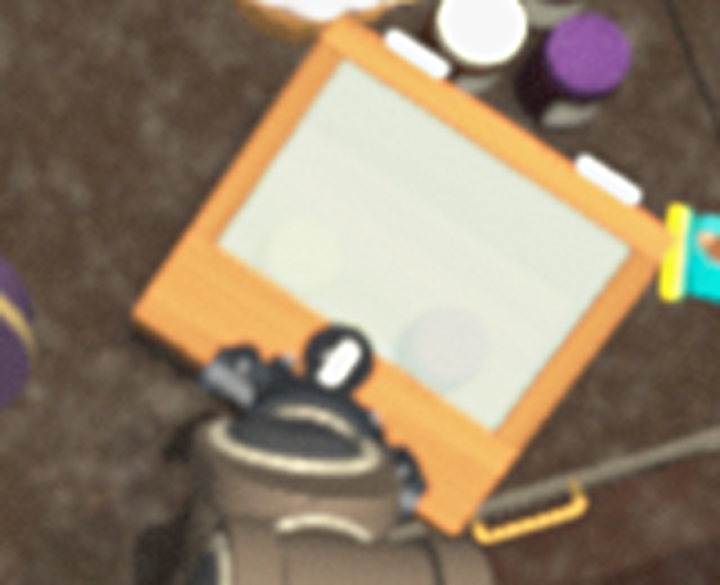

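Call:
{"fn": "jog_arm", "kwargs": {"series": [[-0.002, 0.001, 0.03, 0, 0, 0.3, 0.05], [-0.002, 0.001, 0.06, 0, 0, 0.3, 0.05], [-0.002, 0.001, 0.08, 0, 0, 0.3, 0.05], [-0.002, 0.001, 0.091, 0, 0, 0.3, 0.05], [-0.002, 0.001, 0.091, 0, 0, 0.3, 0.05]]}}

```text
t: 2.7
tool_pos: [0.3785, -0.2504, 0.1253]
tcp_rot: [[0.785, 0.55, 0.286], [0.62, -0.696, -0.363], [-0.001, 0.463, -0.887]]
contact_force: [-0.5, -0.7, -0.1]
gripper_width: 0.0501
```

Run:
```python
from h import *
p,d=viewer.grab_frame('side');p=np.ascontiguousarray(p[:,:,::-1]);u,v=(220,200)
c=cv2.resize(p[v:v+95,u:u+110],None,fx=6,fy=6,interpolation=cv2.INTER_CUBIC);cv2.imwrite(f'pics/at_side.png',c)
st();print(rel(knobpose(0)))
```

```text
t 2.75 q [-0.46 -0.31 -0.81  0.64 -0.2   0.39] p [ 0.3788 -0.2505  0.1267] F [-0.8 -0.1  0.2] w 0.0496
[[0.785, 0.549, 0.287], [0.62, -0.695, -0.364], [0.0, 0.464, -0.886]]
[0.0006, 0.0016, -0.0006, -0.4, 0.0, -0.0]
```

View pics/at_side.png

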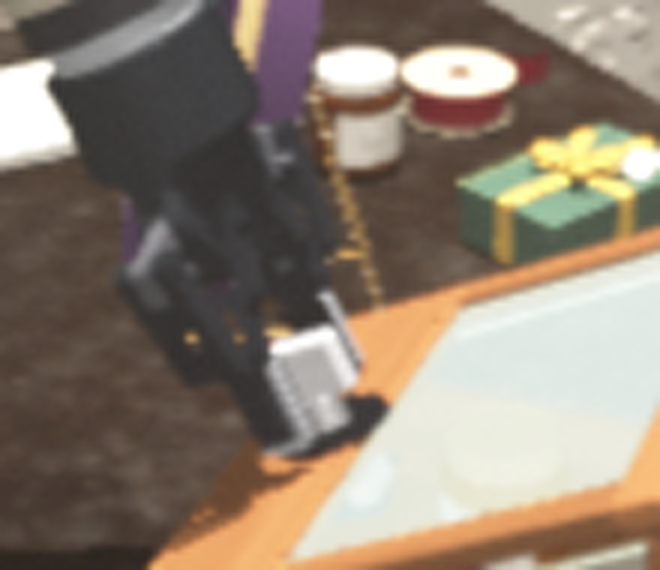

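Call:
{"fn": "jog_arm", "kwargs": {"series": [[0, 0.001, 0, 0, 0, 0, 0.02], [0, 0.001, 0, 0, 0, 0, 0.012], [0, 0.001, 0, 0, 0, 0, 0.005], [0, 0.001, 0, 0, 0, 0, 0.0], [0, 0.001, 0, 0, 0, 0, 0.0]], "force": 45}}

```text
t: 3.17
tool_pos: [0.3812, -0.2514, 0.1298]
tcp_rot: [[0.784, 0.547, 0.293], [0.62, -0.695, -0.364], [0.005, 0.467, -0.884]]
contact_force: [4.0, 3.6, 0.3]
gripper_width: 0.0117
```

Run:
```python
from h import *
p,d=viewer.grab_frame('side');p=np.ascontiguousarray(p[:,:,::-1]);u,v=(220,200)
c=cv2.resize(p[v:v+95,u:u+110],None,fx=6,fy=6,interpolation=cv2.INTER_CUBIC);cv2.imwrite(f'pics/grip_side.png',c)
st();print(rel(knobpose(0)),monitor.observe()['wrist_torque'])
```

```text
t 3.22 q [-0.47 -0.31 -0.8   0.63 -0.19  0.39] p [ 0.3812 -0.2514  0.1298] F [4.7 4.3 0.8] w 0.0123
[[0.784, 0.547, 0.293], [0.62, -0.695, -0.364], [0.005, 0.467, -0.884]]
[-0.0006, -0.0018, 0.0011, -0.2, -0.3, -0.1] [ 1.06126217 -0.47624254  0.5522155 ]
```

View pics/grip_side.png

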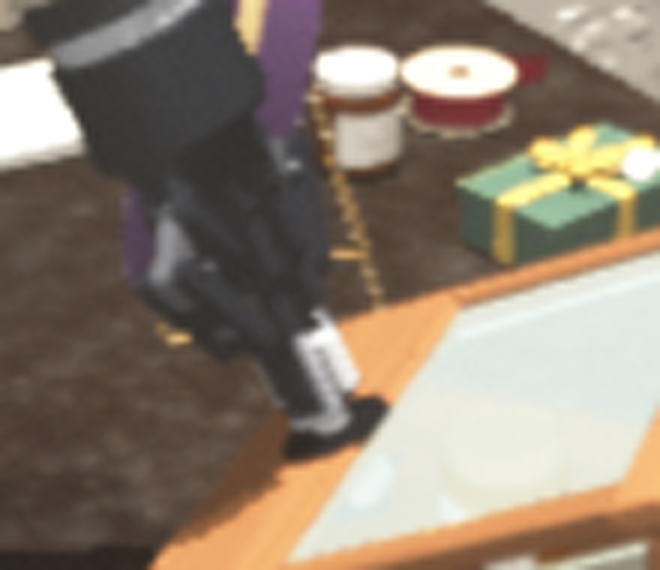

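Run:
```python
from h import *
s=monitor.observe();p,R=s['tool_pos'],s['tcp_rot']
def pr(l,b=p): return ((proj('side',[b+R@np.array(q)for q in l])-[220,200]+.5)*6).round().tolist()
print('wing if centred on tcp (top near edge ends, bottom near ends)',pr([[-.0055,-.018,-.011],[-.0055,.018,-.011],[-.0055,-.018,.015],[-.0055,.018,.015],[.0055,.018,-.011]]))
print('pad inner near face edges',pr([[-.0055,.011,-.005],[-.0055,.011,.019],[-.012,.011,-.005],[-.012,.011,.019]]))
im=cv2.imread('pics/grip_side.png');c=im[260:500,200:440];cv2.imwrite('pics/grip_z.png',cv2.resize(c,None,fx=2.5,fy=2.5))
```

```text
wing if centred on tcp (top near edge ends, bottom near ends) [[249.0, 362.0], [324.0, 340.0], [278.0, 418.0], [353.0, 396.0], [334.0, 327.0]]
pad inner near face edges [[316.0, 357.0], [343.0, 409.0], [311.0, 365.0], [337.0, 417.0]]
```

View pics/grip_z.png

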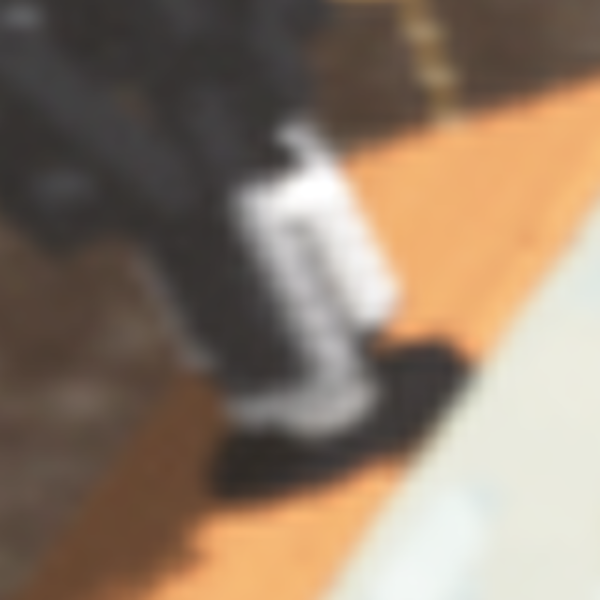

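Call:
{"fn": "jog_arm", "kwargs": {"series": [[0.0006, 0, 0.002, 0, 0, 0, 0], [0.0006, 0, 0.004, 0, 0, 0, 0], [0.0006, 0, 0.006, 0, 0, 0, 0], [0.0006, 0, 0.008, 0, 0, 0, 0], [0.0006, 0, 0.008, 0, 0, 0, 0]], "force": 60}}

```text
t: 3.63
tool_pos: [0.3835, -0.2544, 0.1223]
tcp_rot: [[0.785, 0.547, 0.292], [0.62, -0.695, -0.364], [0.004, 0.467, -0.884]]
contact_force: [0.7, 8.2, 6.2]
gripper_width: 0.0114
```

```bash
cat >> h.py <<'E'
def ft():
    s=monitor.observe();print('Ftool',(s['tcp_rot'].T@s['contact_force']).round(1),'Mtool',(s['tcp_rot'].T@s['wrist_torque']).round(2))
E
python3 - <<'E'
from h import *
st();print(rel(knobpose(0)));ft()
E
```

```text
t 3.63 q [-0.47 -0.3  -0.81  0.61 -0.19  0.39] p [ 0.3835 -0.2544  0.1223] F [0.7 8.2 6.2] w 0.0114
[[0.785, 0.547, 0.292], [0.62, -0.695, -0.364], [0.004, 0.467, -0.884]]
[-0.0006, -0.0016, -0.0073, -0.2, -0.2, -0.1]
Ftool [ 5.6 -2.4 -8.3] Mtool [ 0.78  1.01 -0.01]
```

Call:
{"fn": "jog_arm", "kwargs": {"series": [[0.0006, 0, 0.001, 0, 0, 0, 0], [0.0006, 0, 0.002, 0, 0, 0, 0], [0.0006, 0, 0.002, 0, 0, 0, 0], [0.0006, 0, 0.002, 0, 0, 0, 0], [0.0006, 0, 0.002, 0, 0, 0, 0]]}}

```text
t: 4.05
tool_pos: [0.384, -0.2548, 0.1211]
tcp_rot: [[0.785, 0.547, 0.291], [0.619, -0.695, -0.365], [0.003, 0.467, -0.884]]
contact_force: [-6.0, 9.2, 11.8]
gripper_width: 0.0113
```

Run:
```python
from h import *
st();print(rel(knobpose(0)));ft()
```

```text
t 4.05 q [-0.47 -0.3  -0.81  0.61 -0.2   0.39] p [ 0.384  -0.2548  0.1211] F [-6.   9.2 11.8] w 0.0113
[[0.785, 0.547, 0.291], [0.619, -0.695, -0.365], [0.003, 0.467, -0.884]]
[-0.0008, -0.0016, -0.0087, -0.2, -0.1, -0.1]
Ftool [  1.   -4.2 -15.6] Mtool [1.34 0.34 0.05]
```

Call:
{"fn": "jog_arm", "kwargs": {"series": [[0, 0, 0, 0, 0, 2, 0], [0, 0, 0, 0, 0, 4, 0], [0, 0, 0, 0, 0, 6, 0], [0, 0, 0, 0, 0, 8, 0], [0, 0, 0, 0, 0, 9, 0]]}}

```text
t: 4.47
tool_pos: [0.3838, -0.2549, 0.1211]
tcp_rot: [[0.862, 0.416, 0.291], [0.502, -0.784, -0.366], [0.076, 0.461, -0.884]]
contact_force: [-7.1, 8.7, 11.8]
gripper_width: 0.0108
```

Run:
```python
from h import *
st();print(rel(knobpose(0)));ft()
```

```text
t 4.47 q [-0.47 -0.3  -0.81  0.61 -0.2   0.55] p [ 0.3838 -0.2549  0.1211] F [-7.1  8.7 11.8] w 0.0108
[[0.862, 0.416, 0.291], [0.502, -0.784, -0.366], [0.076, 0.461, -0.884]]
[-0.0008, -0.0015, -0.0087, -0.2, -0.1, -9.2]
Ftool [ -0.9  -4.3 -15.6] Mtool [ 1.33 -0.03 -0.04]
```

Torque about the axis is nil at 9°, so the pins are free. Turning on.

Call:
{"fn": "jog_arm", "kwargs": {"series": [[0, 0, 0, 0, 0, 5, 0], [0, 0, 0, 0, 0, 10, 0], [0, 0, 0, 0, 0, 15, 0], [0, 0, 0, 0, 0, 20, 0], [0, 0, 0, 0, 0, 25, 0]]}}

```text
t: 4.88
tool_pos: [0.3834, -0.255, 0.1209]
tcp_rot: [[0.957, 0.01, 0.29], [0.12, -0.923, -0.366], [0.264, 0.385, -0.884]]
contact_force: [-7.6, 8.1, 12.2]
gripper_width: 0.0111
```

Run:
```python
from h import *
st();print(rel(knobpose(0)));ft()
```

```text
t 4.88 q [-0.47 -0.3  -0.81  0.61 -0.2   0.99] p [ 0.3834 -0.255   0.1209] F [-7.6  8.1 12.2] w 0.0111
[[0.957, 0.01, 0.29], [0.12, -0.923, -0.366], [0.264, 0.385, -0.884]]
[-0.0009, -0.001, -0.0088, -0.2, 0.0, -34.4]
Ftool [ -3.1  -2.9 -15.9] Mtool [ 1.05 -0.96  0.  ]
```

Call:
{"fn": "jog_arm", "kwargs": {"series": [[0, 0, 0, 0, 0, 5.5, 0], [0, 0, 0, 0, 0, 11, 0], [0, 0, 0, 0, 0, 16.5, 0], [0, 0, 0, 0, 0, 22, 0], [0, 0, 0, 0, 0, 27, 0]]}}

```text
t: 5.3
tool_pos: [0.3829, -0.255, 0.1206]
tcp_rot: [[0.857, -0.426, 0.289], [-0.312, -0.877, -0.366], [0.409, 0.224, -0.885]]
contact_force: [-10.9, 8.5, 13.7]
gripper_width: 0.0117
```

Run:
```python
from h import *
st();print(rel(knobpose(0)));ft()
```

```text
t 5.3 q [-0.47 -0.3  -0.81  0.61 -0.2   1.46] p [ 0.3829 -0.255   0.1206] F [-10.9   8.5  13.7] w 0.0117
[[0.857, -0.426, 0.289], [-0.312, -0.877, -0.366], [0.409, 0.224, -0.885]]
[-0.0007, -0.0006, -0.0088, -0.2, 0.1, -61.4]
Ftool [ -6.4   0.2 -18.4] Mtool [ 0.37 -1.65 -0.07]
```

Call:
{"fn": "jog_arm", "kwargs": {"series": [[0, 0, 0, 0, 0, 6, 0], [0, 0, 0, 0, 0, 12, 0], [0, 0, 0, 0, 0, 18, 0], [0, 0, 0, 0, 0, 24, 0], [0, 0, 0, 0, 0, 28.5, 0]]}}

```text
t: 5.72
tool_pos: [0.3825, -0.2547, 0.1202]
tcp_rot: [[0.55, -0.784, 0.288], [-0.693, -0.621, -0.366], [0.465, 0.002, -0.885]]
contact_force: [-11.2, 10.0, 13.1]
gripper_width: 0.0115
```

Run:
```python
from h import *
st();print(rel(knobpose(0)));ft()
p,d=viewer.grab_frame('side');p=np.ascontiguousarray(p[:,:,::-1]);u,v=(220,200)
c=cv2.resize(p[v:v+95,u:u+110],None,fx=6,fy=6,interpolation=cv2.INTER_CUBIC);cv2.imwrite(f'pics/turn_side.png',c)
```

```text
t 5.72 q [-0.47 -0.3  -0.81  0.61 -0.2   1.96] p [ 0.3825 -0.2547  0.1202] F [-11.2  10.   13.1] w 0.0115
[[0.55, -0.784, 0.288], [-0.693, -0.621, -0.366], [0.465, 0.002, -0.885]]
[-0.0003, -0.0004, -0.009, -0.2, 0.2, -89.9]
Ftool [ -7.    2.6 -18.5] Mtool [-0.56 -1.98 -0.06]
```

View pics/turn_side.png

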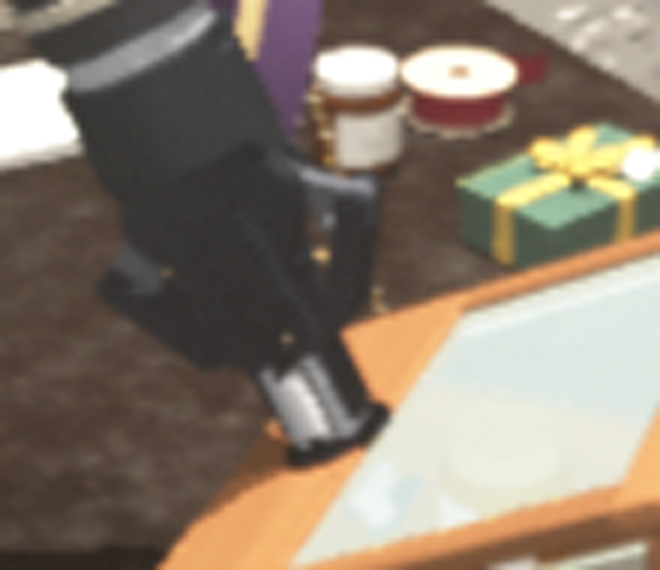

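Run:
```python
from h import *
for e in(0,.04,.08,.13,.18): print(e,rel(knobpose(e,np.pi/2)))
```

```text
0 [-0.0003, -0.0004, -0.009, 0.0, 0.3, -0.1]
0.04 [0.0016, -0.0004, -0.0162, 0.0, -2.0, -0.1]
0.08 [0.0037, -0.0004, -0.0233, 0.0, -4.3, -0.1]
0.13 [0.0067, -0.0004, -0.0322, 0.0, -7.2, -0.1]
0.18 [0.010199999999999999, -0.0004, -0.040799999999999996, 0.0, -10.0, -0.1]
```

Call:
{"fn": "jog_arm", "kwargs": {"series": [[0, 0, -0.01, 0, 0, 0, 0], [0.0016, 0, -0.018, 0, -2.3, 0, 0], [0.0037, 0, -0.025, 0, -4.6, 0, 0], [0.0067, 0, -0.034, 0, -7.4, 0, 0], [0.01, 0, -0.0425, 0, -10.3, 0, 0]]}}

```text
t: 6.18
tool_pos: [0.3761, -0.2466, 0.1626]
tcp_rot: [[0.597, -0.781, 0.184], [-0.745, -0.624, -0.236], [0.299, 0.004, -0.954]]
contact_force: [0.8, -1.5, -0.3]
gripper_width: 0.0111
```

Run:
```python
from h import *
st();ft();print(rel(knobpose(.18,np.pi/2)))
for n,(u,v) in dict(side=(200,170),top=(310,140)).items():
    p,d=viewer.grab_frame(n);p=np.ascontiguousarray(p[:,:,::-1])
    c=cv2.resize(p[v:v+150,u:u+160],None,fx=4,fy=4,interpolation=cv2.INTER_CUBIC);cv2.imwrite(f'pics/l1_{n}.png',c)
```

```text
t 6.18 q [-0.51 -0.22 -0.6   0.91 -0.12  1.94] p [ 0.3761 -0.2466  0.1626] F [ 0.8 -1.5 -0.3] w 0.0111
[[0.597, -0.781, 0.184], [-0.745, -0.624, -0.236], [0.299, 0.004, -0.954]]
Ftool [1.5 0.3 0.8] Mtool [-0.12 -0.08 -0.01]
[-0.0001, -0.0003, 0.0015, 0.1, 0.3, 0.4]
```

View pics/l1_side.png

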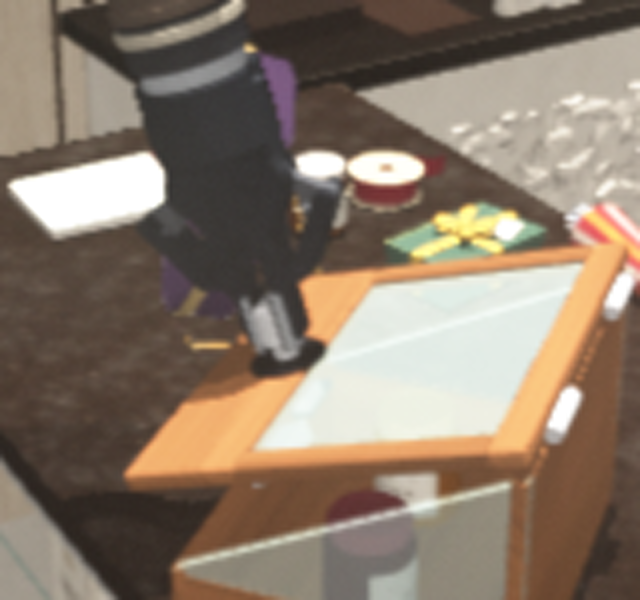

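The lid has lifted (front edge about 100 px above the case front in the crop), with forces near zero. Continue along the arc.

Run:
```python
from h import *
for e in(.23,.28,.33,.38,.43): print(e,rel(knobpose(e,np.pi/2),knobpose(.18,np.pi/2)))
```

```text
0.23 [0.0024, -0.0, -0.009, 0.0, -2.9, -0.0]
0.28 [0.0052, 0.0, -0.0179, 0.0, -5.7, -0.0]
0.33 [0.0085, -0.0, -0.026600000000000002, 0.0, -8.6, -0.0]
0.38 [0.012199999999999999, 0.0, -0.0352, 0.0, -11.5, -0.0]
0.43 [0.016300000000000002, -0.0, -0.0436, 0.0, -14.3, -0.0]
```

Call:
{"fn": "jog_arm", "kwargs": {"series": [[0.0024, 0, -0.009, 0, -2.9, 0, 0], [0.0052, 0, -0.0179, 0, -5.7, 0, 0], [0.0085, 0, -0.0266, 0, -8.6, 0, 0], [0.0122, 0, -0.0352, 0, -11.5, 0, 0], [0.0163, 0, -0.0436, 0, -14.3, 0, 0]]}}

```text
t: 6.7
tool_pos: [0.3777, -0.2484, 0.2085]
tcp_rot: [[0.624, -0.781, 0.03], [-0.78, -0.624, -0.044], [0.053, 0.004, -0.999]]
contact_force: [-1.7, -0.8, -1.2]
gripper_width: 0.0112
```

Run:
```python
from h import *
st();ft();print(rel(knobpose(.43,np.pi/2)))
```

```text
t 6.7 q [-0.57 -0.05 -0.31  1.26 -0.02  1.9 ] p [ 0.3777 -0.2484  0.2085] F [-1.7 -0.8 -1.2] w 0.0112
[[0.624, -0.781, 0.03], [-0.78, -0.624, -0.044], [0.053, 0.004, -0.999]]
Ftool [-0.5  1.8  1.2] Mtool [-0.21 -0.27  0.03]
[0.0003, -0.0002, 0.001, 0.2, 0.3, 0.3]
```

Same increments again (the arc is self-similar in tool axes).

Call:
{"fn": "jog_arm", "kwargs": {"series": [[0.0024, 0, -0.009, 0, -2.9, 0, 0], [0.0052, 0, -0.0179, 0, -5.7, 0, 0], [0.0085, 0, -0.0266, 0, -8.6, 0, 0], [0.0122, 0, -0.0352, 0, -11.5, 0, 0], [0.0163, 0, -0.0436, 0, -14.3, 0, 0]]}}

```text
t: 7.12
tool_pos: [0.3862, -0.2592, 0.253]
tcp_rot: [[0.612, -0.781, -0.127], [-0.766, -0.625, 0.15], [-0.196, 0.005, -0.981]]
contact_force: [-3.3, 1.0, -0.5]
gripper_width: 0.0109
```

Call:
{"fn": "jog_arm", "kwargs": {"series": [[0.0024, 0, -0.009, 0, -2.9, 0, 0], [0.0052, 0, -0.0179, 0, -5.7, 0, 0], [0.0085, 0, -0.0266, 0, -8.6, 0, 0], [0.0122, 0, -0.0352, 0, -11.5, 0, 0], [0.0163, 0, -0.0436, 0, -14.3, 0, 0]]}}

```text
t: 7.53
tool_pos: [0.4012, -0.2784, 0.2929]
tcp_rot: [[0.562, -0.78, -0.275], [-0.705, -0.625, 0.334], [-0.433, 0.006, -0.902]]
contact_force: [-5.4, -0.6, 1.2]
gripper_width: 0.0109
```

Run:
```python
from h import *
st();ft();print(rel(knobpose(.93,np.pi/2)))
for n,(u,v) in dict(side=(200,100)).items():
    p,d=viewer.grab_frame(n);p=np.ascontiguousarray(p[:,:,::-1])
    c=cv2.resize(p[v:v+240,u:u+200],None,fx=2.5,fy=2.5,interpolation=cv2.INTER_CUBIC);cv2.imwrite(f'pics/l2_{n}.png',c)
```

```text
t 7.53 q [-0.66  0.41  0.33  1.93  0.1   1.79] p [ 0.4012 -0.2784  0.2929] F [-5.4 -0.6  1.2] w 0.0109
[[0.562, -0.78, -0.275], [-0.705, -0.625, 0.334], [-0.433, 0.006, -0.902]]
Ftool [-3.1  4.5  0.2] Mtool [-0.89 -0.54 -0.08]
[0.0008, -0.0004, 0.001, 0.5, 0.4, 0.2]
```

View pics/l2_side.png

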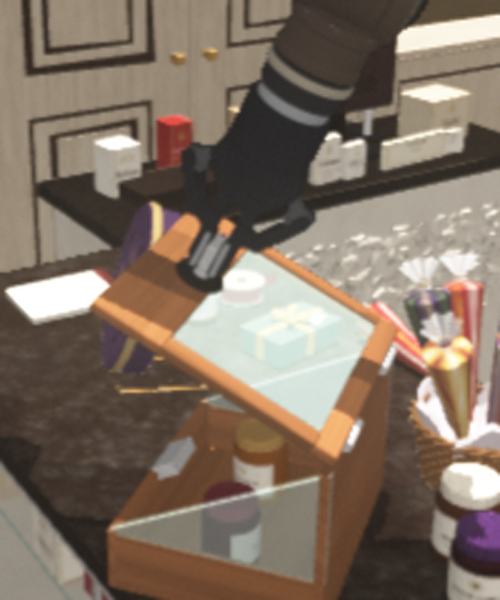

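Call:
{"fn": "jog_arm", "kwargs": {"series": [[0, 0, 0, 0, 0, 0, 0.035], [0, 0, -0.003, 0, 0, 0, 0.035], [0, 0, -0.03, 0, 0, 0, 0.035], [-0.01, 0, -0.065, 0, 0, 0, 0.035], [-0.045, 0, -0.075, 0, 4, 0, 0.035]]}}

```text
t: 8.0
tool_pos: [0.4018, -0.2777, 0.3586]
tcp_rot: [[0.582, -0.782, -0.223], [-0.733, -0.623, 0.273], [-0.352, 0.004, -0.936]]
contact_force: [8.6, -8.6, -1.6]
gripper_width: 0.0351
```

Call:
{"fn": "jog_arm", "kwargs": {"series": [[-0.035, 0, 0, 0, 4, 0, 0.035], [-0.07, 0, 0, 0, 8, 0, 0.035], [-0.105, 0, 0, 0, 13, 0, 0.035], [-0.14, 0, 0, 0, 18, 0, 0.035], [-0.17, 0, 0, 0, 24, 0, 0.035]]}}

```text
t: 8.42
tool_pos: [0.2959, -0.1458, 0.4289]
tcp_rot: [[0.622, -0.782, 0.041], [-0.781, -0.623, -0.047], [0.062, -0.002, -0.998]]
contact_force: [0.4, 0.9, 1.4]
gripper_width: 0.035
```

Run:
```python
from h import *
st();ft()
for n,(u,v) in dict(side=(200,100)).items():
    p,d=viewer.grab_frame(n);p=np.ascontiguousarray(p[:,:,::-1])
    c=cv2.resize(p[v:v+240,u:u+200],None,fx=2.5,fy=2.5,interpolation=cv2.INTER_CUBIC);cv2.imwrite(f'pics/l3_{n}.png',c)
```

```text
t 8.42 q [-0.44 -0.21  0.04  1.77 -0.03  2.03] p [ 0.2959 -0.1458  0.4289] F [0.4 0.9 1.4] w 0.035
[[0.622, -0.782, 0.041], [-0.781, -0.623, -0.047], [0.062, -0.002, -0.998]]
Ftool [-0.3 -0.9 -1.4] Mtool [ 0.02 -0.09 -0.05]
```

View pics/l3_side.png

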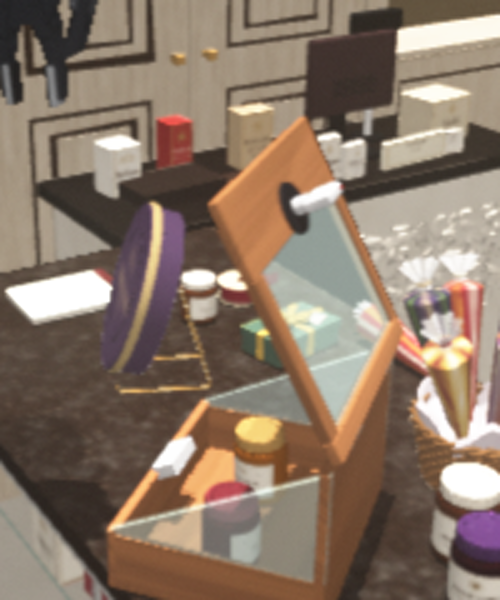

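Call:
{"fn": "jog_arm", "kwargs": {"series": [[-0.03, 0.06, 0, 0, 0, 0, 0.0854], [-0.05, 0.1, 0, 0, 0, 0, 0.0854], [-0.05, 0.1, 0, 0, 0, 0, 0.0854], [-0.05, 0.1, 0, 0, 0, 0, 0.0854], [-0.05, 0.1, 0, 0, 0, 0, 0.0854]]}}

```text
t: 8.88
tool_pos: [0.1867, -0.1699, 0.4258]
tcp_rot: [[0.62, -0.784, 0.037], [-0.782, -0.621, -0.047], [0.06, -0.0, -0.998]]
contact_force: [-0.0, 0.6, -0.8]
gripper_width: 0.0856
```

Call:
{"fn": "jog_arm", "kwargs": {"series": [[0, 0, 0, 0, 0, 0, 0.0854], [0, 0, 0, 0, 0, 0, 0.0854], [0, 0, 0, 0, 0, 0, 0.0854], [0, 0, 0, 0, 0, 0, 0.0854], [0, 0, 0, 0, 0, 0, 0.0854]]}}

```text
t: 9.3
tool_pos: [0.1889, -0.1701, 0.4241]
tcp_rot: [[0.624, -0.781, 0.032], [-0.779, -0.625, -0.041], [0.052, 0.001, -0.999]]
contact_force: [0.5, 0.0, -0.0]
gripper_width: 0.0856
```

Call:
{"fn": "jog_arm", "kwargs": {"series": [[0, 0, 0, 0, 0, 0, 0.0854], [0, 0, 0, 0, 0, 0, 0.0854], [0, 0, 0, 0, 0, 0, 0.0854], [0, 0, 0, 0, 0, 0, 0.0854], [0, 0, 0, 0, 0, 0, 0.0854]]}}

```text
t: 9.72
tool_pos: [0.1882, -0.1702, 0.4244]
tcp_rot: [[0.623, -0.781, 0.032], [-0.78, -0.624, -0.042], [0.053, 0.001, -0.999]]
contact_force: [0.3, 1.3, 0.1]
gripper_width: 0.0855
```

Call:
{"fn": "jog_arm", "kwargs": {"series": [[0, 0, 0, 0, 0, 0, 0.0854], [0, 0, 0, 0, 0, 0, 0.0854], [0, 0, 0, 0, 0, 0, 0.0854], [0, 0, 0, 0, 0, 0, 0.0854], [0, 0, 0, 0, 0, 0, 0.0854]]}}

```text
t: 10.13
tool_pos: [0.1882, -0.1702, 0.4244]
tcp_rot: [[0.623, -0.782, 0.033], [-0.78, -0.624, -0.042], [0.053, 0.001, -0.999]]
contact_force: [-0.3, 0.1, -0.4]
gripper_width: 0.0858
```

Run:
```python
from h import *
st();ft()
for n in('side','top'):
    p,d=viewer.grab_frame(n);np.save(n+'1p.npy',p);np.save(n+'1.npy',d);cv2.imwrite(f'pics/o_{n}.png',p[:,:,::-1])
```

```text
t 10.13 q [-0.72 -0.34 -0.06  1.81 -0.01  1.74] p [ 0.1882 -0.1702  0.4244] F [-0.3  0.1 -0.4] w 0.0858
[[0.623, -0.782, 0.033], [-0.78, -0.624, -0.042], [0.053, 0.001, -0.999]]
Ftool [-0.3  0.2  0.4] Mtool [-0.06 -0.11  0.09]
```

View pics/o_side.png

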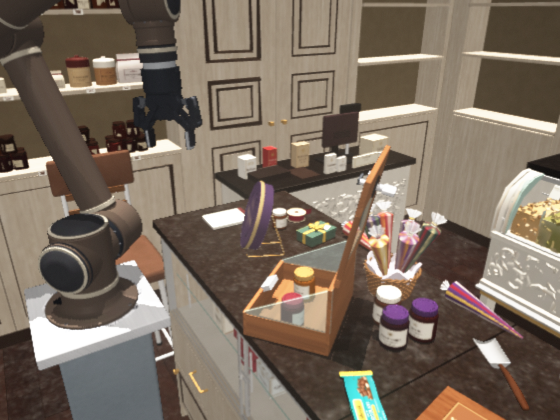

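View pics/o_top.png

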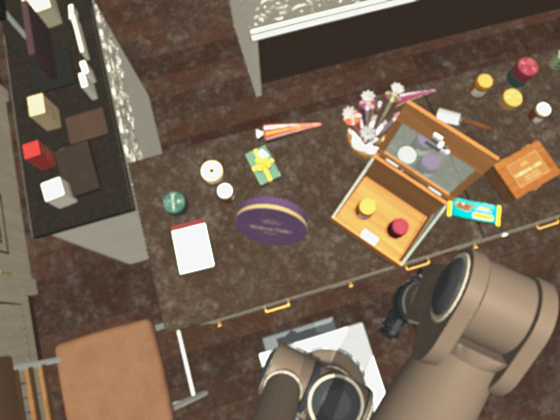

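Run:
```python
from h import *
t=np.load('top1p.npy');hsv=cv2.cvtColor(t,cv2.COLOR_RGB2HSV);C=cloud('top',np.load('top1.npy'))
print(hsv[205,365],hsv[227,398],hsv[215,385])
u0,v0=350,190
m=np.zeros(t.shape[:2],np.uint8);m[190:224,350:384]=cv2.inRange(hsv,(20,150,120),(32,255,255))[190:224,350:384]
k,l,s,c=cv2.connectedComponentsWithStats(m);i=1+np.argmax(s[1:,4]);print(s[i],c[i],np.median(C[l==i],axis=0))
print(cv2.minEnclosingCircle(cv2.findContours((l==i).astype(np.uint8),0,2)[0][0]))
c2=cv2.resize(t[180:260,320:430,::-1],None,fx=7,fy=7,interpolation=cv2.INTER_CUBIC);cv2.imwrite('pics/o_z.png',c2)
print(onz('top',[c[i]],.085))
for h in(-.055,.055): 
    p=np.array([.4296,-.3145,0])+cy*h;print(p)
```

```text
[ 29 118 247] [177 146 233] [ 19 142 246]
[360 202   1   2   2] [360.  202.5] [ 0.48181289 -0.25171782  0.07749361]
((360.0, 202.5), 0.5001000165939331)
[[ 0.48029392 -0.24977262  0.085     ]]
[ 0.38644191 -0.34859368  0.        ]
[ 0.47275809 -0.28040632  0.        ]
```

View pics/o_z.png

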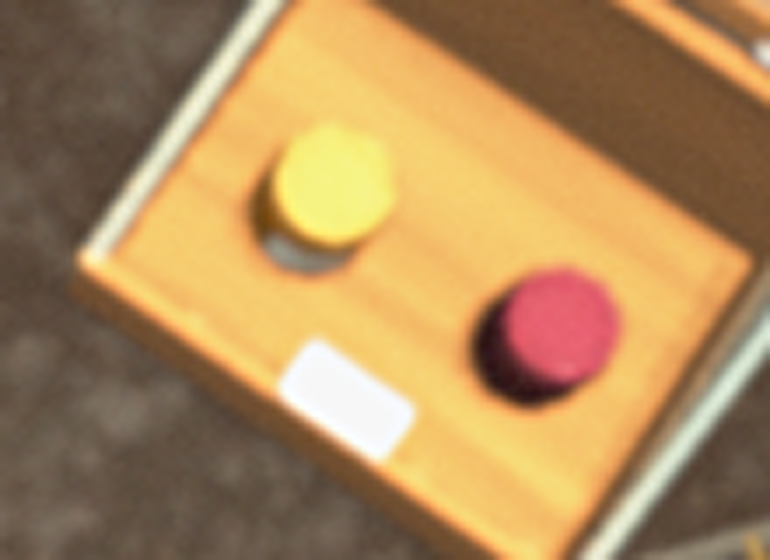

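Run:
```python
from h import *
t=np.load('top1p.npy');hsv=cv2.cvtColor(t,cv2.COLOR_RGB2HSV);C=cloud('top',np.load('top1.npy'))
def blob(m,u0,u1,v0,v1):
    z=np.zeros_like(m);z[v0:v1,u0:u1]=m[v0:v1,u0:u1]
    k,l,s,c=cv2.connectedComponentsWithStats(z);i=1+np.argmax(s[1:,4])
    return s[i],c[i],cv2.minEnclosingCircle(max(cv2.findContours((l==i).astype(np.uint8),0,2)[0],key=cv2.contourArea)),np.median(C[l==i],axis=0)
g=blob(cv2.inRange(hsv,(24,60,200),(34,255,255)),352,384,190,222);print(g)
d=blob(cv2.inRange(hsv,(165,60,150),(180,255,255)),380,415,210,240);print(d)
G=onz('top',[g[1],g[2][0],[367.07,205.6]],.085);D=onz('top',[d[1],[399.9,226]],.080);print(G,D,np.linalg.norm(G[0]-D[0]))
print('tri honey top',tri((367.1,205.6),(304,272.5)))
P=np.r_[G[0][:2],0.052]
print(rel(down(P+[0,0,.2],-.9022)),rel(down(P+[0,0,.0],-.9022)))
q=P[:2]-[.4296,-.3145];print('case local',q@cx[:2],q@cy[:2])
im=np.load('side1p.npy')[:,:,::-1];cv2.imwrite('pics/o_s.png',cv2.resize(im[250:350,240:350],None,fx=6,fy=6,interpolation=cv2.INTER_CUBIC))
```

```text
(array([360, 197,  16,  17, 210], dtype=int32), array([367.62380952, 205.48095238]), ((367.6785583496094, 205.2142791748047), 8.24238109588623), array([ 0.46583971, -0.26866544,  0.08327009]))
(array([392, 219,  16,  16, 180], dtype=int32), array([399.57777778, 226.22777778]), ((399.40789794921875, 226.3947296142578), 7.770216464996338), array([ 0.38058751, -0.33994201,  0.07846052]))
[[ 0.465315   -0.26847835  0.085     ]
 [ 0.46603825 -0.26890198  0.085     ]
 [ 0.46543412 -0.26678415  0.085     ]] [[ 0.38026982 -0.33954754  0.08      ]
 [ 0.38064236 -0.34069693  0.08      ]] 0.11094372992542244
tri honey top (array([ 0.46754525, -0.26910399,  0.07859446]), np.float64(0.001994472012198988))
[0.2402, -0.1554, 0.18530000000000002, 0.0, -3.1, 0.3] [0.2296, -0.1556, 0.385, 0.0, -3.1, 0.3]
case local -0.013973646284419406 0.056553428275291584
```

View pics/o_s.png

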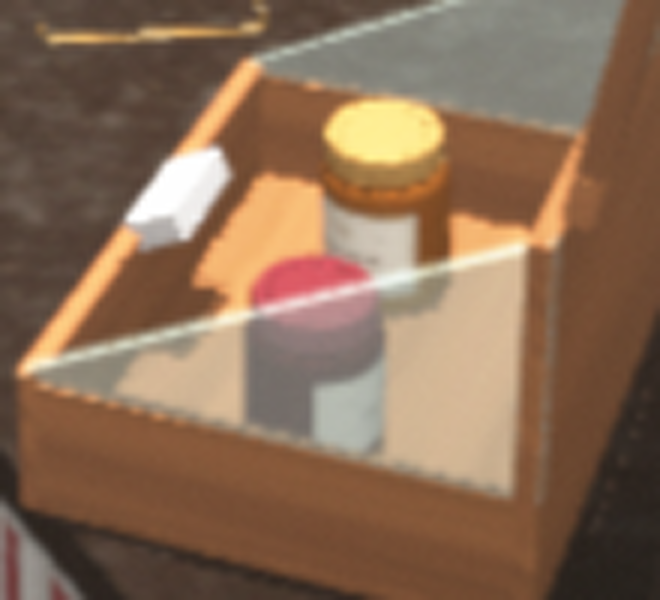

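Call:
{"fn": "jog_arm", "kwargs": {"series": [[0.24, -0.155, 0.185, 0, -3.1, 0.3, 0.0854], [0.24, -0.155, 0.185, 0, -3.1, 0.3, 0.0854], [0.24, -0.155, 0.185, 0, -3.1, 0.3, 0.0854], [0.24, -0.155, 0.185, 0, -3.1, 0.3, 0.0854], [0.24, -0.155, 0.185, 0, -3.1, 0.3, 0.0854]]}}

```text
t: 10.65
tool_pos: [0.3592, -0.2307, 0.3179]
tcp_rot: [[0.62, -0.785, -0.001], [-0.785, -0.62, -0.0], [-0.001, 0.001, -1.0]]
contact_force: [0.1, 0.1, 1.2]
gripper_width: 0.0853
```

Run:
```python
from h import *
st();print(rel(down([.466,-.268,.25],-.9022)))
```

```text
t 10.65 q [-0.57 -0.05 -0.07  1.55 -0.    1.9 ] p [ 0.3592 -0.2307  0.3179] F [0.1 0.1 1.2] w 0.0853
[[0.62, -0.785, -0.001], [-0.785, -0.62, -0.0], [-0.001, 0.001, -1.0]]
[0.09559999999999999, -0.0608, 0.0678, 0.0, 0.0, 0.0]
```

Call:
{"fn": "jog_arm", "kwargs": {"series": [[0.096, -0.061, 0.068, 0, 0, 0, 0.074], [0.096, -0.061, 0.068, 0, 0, 0, 0.074], [0.096, -0.061, 0.068, 0, 0, 0, 0.074], [0.096, -0.061, 0.068, 0, 0, 0, 0.074], [0.096, -0.061, 0.068, 0, 0, 0, 0.074]]}}

```text
t: 11.07
tool_pos: [0.4656, -0.2678, 0.2475]
tcp_rot: [[0.62, -0.784, -0.006], [-0.784, -0.62, 0.003], [-0.006, 0.003, -1.0]]
contact_force: [-0.3, -1.0, -0.3]
gripper_width: 0.0741
```

Call:
{"fn": "jog_arm", "kwargs": {"series": [[0, 0, 0.02, 0, 0, 0, 0.074], [0, 0, 0.04, 0, 0, 0, 0.074], [0, 0, 0.06, 0, 0, 0, 0.074], [0, 0, 0.08, 0, 0, 0, 0.074], [0, 0, 0.08, 0, 0, 0, 0.074]]}}

```text
t: 11.48
tool_pos: [0.4623, -0.2668, 0.1688]
tcp_rot: [[0.619, -0.785, -0.005], [-0.785, -0.62, 0.002], [-0.005, 0.002, -1.0]]
contact_force: [0.0, 0.4, -0.1]
gripper_width: 0.0739
```

Run:
```python
from h import *
p,d=viewer.grab_frame('side');q,_=viewer.grab_frame('top')
st();print(rel(down([.466,-.268,.052],-.9022)))
cv2.imwrite('pics/j_s.png',cv2.resize(p[200:350,220:370,::-1],None,fx=4,fy=4,interpolation=cv2.INTER_CUBIC))
cv2.imwrite('pics/j_t.png',cv2.resize(q[150:290,300:470,::-1],None,fx=4,fy=4,interpolation=cv2.INTER_CUBIC))
```

```text
t 11.58 q [-0.52  0.16 -0.17  1.24 -0.    1.95] p [ 0.4639 -0.2676  0.1721] F [0.1 0.2 1. ] w 0.0741
[[0.62, -0.785, -0.001], [-0.785, -0.62, 0.0], [-0.001, 0.001, -1.0]]
[0.0017, -0.0016, 0.1201, 0.0, 0.0, -0.0]
```

View pics/j_s.png

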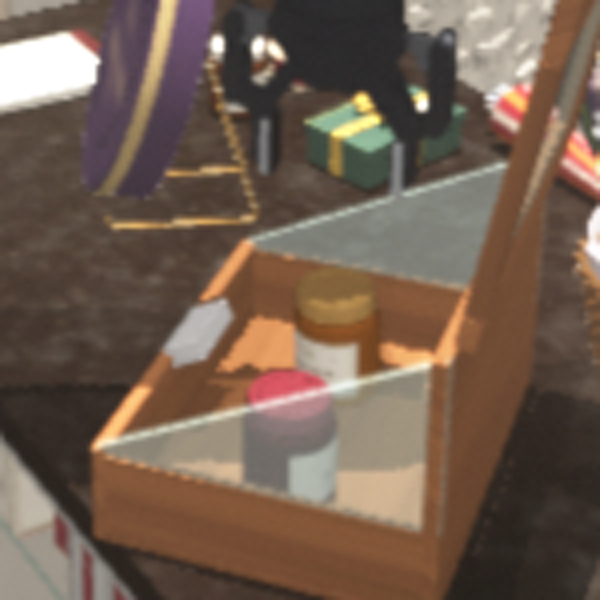

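View pics/j_t.png

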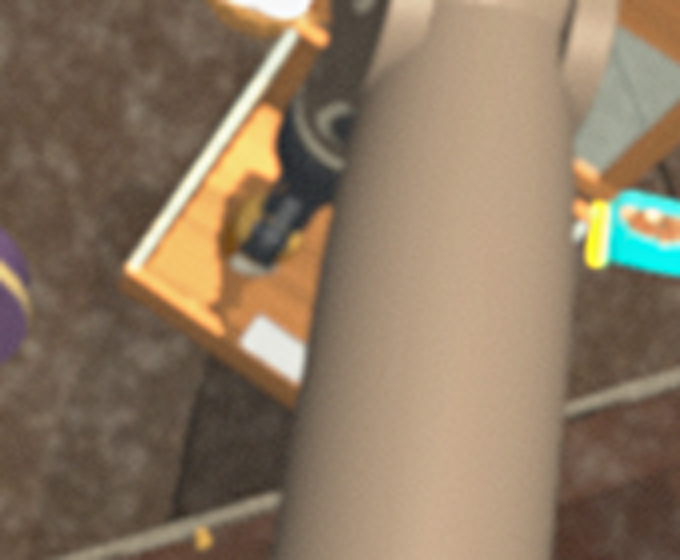

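Call:
{"fn": "jog_arm", "kwargs": {"series": [[0.002, -0.001, 0.025, 0, 0, 0, 0.074], [0.002, -0.001, 0.05, 0, 0, 0, 0.074], [0.002, -0.001, 0.075, 0, 0, 0, 0.074], [0.002, -0.001, 0.1, 0, 0, 0, 0.074], [0.002, -0.001, 0.118, 0, 0, 0, 0.074]]}}

```text
t: 12.0
tool_pos: [0.4669, -0.2692, 0.0535]
tcp_rot: [[0.62, -0.785, 0.0], [-0.785, -0.62, -0.001], [0.001, 0.0, -1.0]]
contact_force: [-0.2, -0.0, -1.2]
gripper_width: 0.0739
```

Run:
```python
from h import *
p,d=viewer.grab_frame('side')
st();print(rel(down([.466,-.268,.052],-.9022)))
cv2.imwrite('pics/j_s2.png',cv2.resize(p[200:350,220:370,::-1],None,fx=4,fy=4,interpolation=cv2.INTER_CUBIC))
```

```text
t 12.05 q [-0.52  0.23 -0.37  0.98 -0.    1.95] p [ 0.4654 -0.2682  0.0504] F [-1.9 -0.2 -3.2] w 0.0741
[[0.62, -0.785, -0.004], [-0.785, -0.62, 0.002], [-0.003, 0.002, -1.0]]
[0.0002, -0.0006, -0.0016, 0.1, 0.2, -0.0]
```

View pics/j_s2.png

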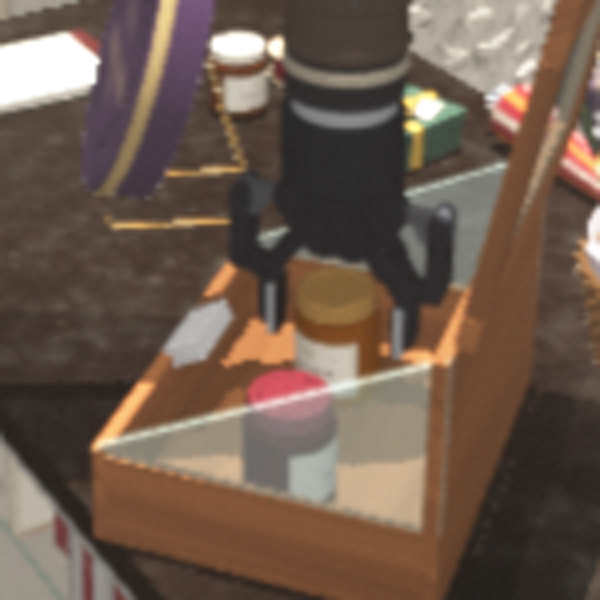

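Call:
{"fn": "jog_arm", "kwargs": {"series": [[0, 0, 0, 0, 0, 0, 0.06], [0, 0, 0, 0, 0, 0, 0.05], [0, 0, 0, 0, 0, 0, 0.04], [0, 0, 0, 0, 0, 0, 0.04], [0, 0, 0, 0, 0, 0, 0.04]], "force": 35}}

```text
t: 12.47
tool_pos: [0.468, -0.2695, 0.0553]
tcp_rot: [[0.62, -0.785, 0.002], [-0.785, -0.62, -0.002], [0.003, -0.001, -1.0]]
contact_force: [-0.8, 1.6, 7.3]
gripper_width: 0.0524
```

Run:
```python
from h import *
st();ft()
```

```text
t 12.47 q [-0.52  0.22 -0.36  0.99 -0.    1.95] p [ 0.468  -0.2695  0.0553] F [-0.8  1.6  7.3] w 0.0524
[[0.62, -0.785, 0.002], [-0.785, -0.62, -0.002], [0.003, -0.001, -1.0]]
Ftool [-1.8 -0.3 -7.3] Mtool [ 0.03 -0.22  0.03]
```

Call:
{"fn": "jog_arm", "kwargs": {"series": [[0, 0, -0.01, 0, 0, 0, 0.04], [0, 0, -0.03, 0, 0, 0, 0.04], [0, 0, -0.06, 0, 0, 0, 0.04], [0, 0, -0.09, 0, 0, 0, 0.04], [0, 0, -0.12, 0, 0, 0, 0.04]]}}

```text
t: 12.88
tool_pos: [0.4664, -0.2687, 0.175]
tcp_rot: [[0.62, -0.785, -0.001], [-0.785, -0.62, 0.0], [-0.001, 0.001, -1.0]]
contact_force: [1.0, 0.9, -0.8]
gripper_width: 0.0521
```

Call:
{"fn": "jog_arm", "kwargs": {"series": [[0, 0, -0.03, 0, 0, 0, 0.04], [0, 0, -0.06, 0, 0, 0, 0.04], [0, 0, -0.09, 0, 0, 0, 0.04], [0, 0, -0.12, 0, 0, 0, 0.04], [0, 0, -0.15, 0, 0, 0, 0.04]]}}

```text
t: 13.3
tool_pos: [0.4663, -0.2686, 0.3255]
tcp_rot: [[0.62, -0.785, -0.001], [-0.785, -0.62, -0.0], [-0.0, 0.001, -1.0]]
contact_force: [0.6, 0.4, -1.9]
gripper_width: 0.0521
```

Run:
```python
from h import *
p,d=viewer.grab_frame('side')
st();ft()
cv2.imwrite('pics/j_s3.png',cv2.resize(p[100:350,180:430,::-1],None,fx=2.4,fy=2.4,interpolation=cv2.INTER_CUBIC))
for y in (-.6,-.9): print(rel(down([.45,0.02,.345],y)))
```

```text
t 13.35 q [-0.52  0.16  0.18  1.58 -0.    1.95] p [ 0.4673 -0.2691  0.3315] F [0.1 0.5 2.6] w 0.0522
[[0.62, -0.785, 0.006], [-0.785, -0.62, -0.004], [0.007, -0.002, -1.0]]
Ftool [-0.3 -0.4 -2.6] Mtool [-0.   -0.01 -0.02]
[-0.2375, -0.1657, -0.0149, -0.1, -0.4, -17.3]
[-0.2375, -0.1657, -0.0149, -0.1, -0.4, -0.1]
```

View pics/j_s3.png

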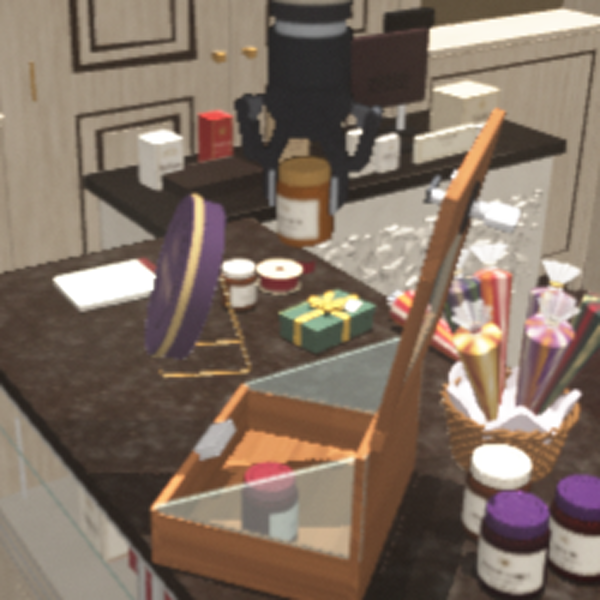

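Run:
```python
from h import *
print(rel(down([.51,0.268,.33],-.1)))
```

```text
[-0.395, -0.3664, -0.0006, 0.0, -0.5, -46.0]
```

Call:
{"fn": "jog_arm", "kwargs": {"series": [[-0.395, -0.366, -0.005, 0, 0, -46, 0.04], [-0.395, -0.366, -0.005, 0, 0, -46, 0.04], [-0.395, -0.366, -0.005, 0, 0, -46, 0.04], [-0.395, -0.366, -0.005, 0, 0, -46, 0.04], [-0.395, -0.366, -0.005, 0, 0, -46, 0.04]]}}

```text
t: 13.77
tool_pos: [0.4827, -0.0595, 0.3257]
tcp_rot: [[0.963, -0.269, -0.0], [-0.269, -0.963, -0.0], [-0.0, 0.0, -1.0]]
contact_force: [0.2, -0.8, -0.5]
gripper_width: 0.052
```

Run:
```python
from h import *
st();print(rel(down([.51,0.268,.33],-.1)))
```

```text
t 13.77 q [-0.12  0.07  0.06  1.56 -0.    1.72] p [ 0.4827 -0.0595  0.3257] F [ 0.2 -0.8 -0.5] w 0.052
[[0.963, -0.269, -0.0], [-0.269, -0.963, -0.0], [-0.0, 0.0, -1.0]]
[-0.061700000000000005, -0.32280000000000003, -0.0043, 0.0, 0.0, -9.9]
```

Call:
{"fn": "jog_arm", "kwargs": {"series": [[-0.062, -0.323, -0.004, 0, 0, -9.9, 0.04], [-0.062, -0.323, -0.004, 0, 0, -9.9, 0.04], [-0.062, -0.323, -0.004, 0, 0, -9.9, 0.04], [-0.062, -0.323, -0.004, 0, 0, -9.9, 0.04], [-0.062, -0.323, -0.004, 0, 0, -9.9, 0.04]]}}

```text
t: 14.18
tool_pos: [0.5009, 0.1483, 0.3284]
tcp_rot: [[0.995, -0.104, -0.0], [-0.104, -0.995, 0.0], [-0.0, -0.0, -1.0]]
contact_force: [1.6, -0.8, -1.3]
gripper_width: 0.052
```

Run:
```python
from h import *
st();print(rel(down([.508,0.268,.33],-.1)),rel(down([.508,0.268,.12],-.1)))
```

```text
t 14.18 q [0.29 0.14 0.14 1.58 0.   1.96] p [0.5009 0.1483 0.3284] F [ 1.6 -0.8 -1.3] w 0.052
[[0.995, -0.104, -0.0], [-0.104, -0.995, 0.0], [-0.0, -0.0, -1.0]]
[-0.0054, -0.1198, -0.0016, -0.0, 0.0, -0.3] [-0.0054, -0.1198, 0.2084, -0.0, 0.0, -0.3]
```

Call:
{"fn": "jog_arm", "kwargs": {"series": [[-0.005, -0.12, 0, 0, 0, 0, 0.04], [-0.005, -0.12, 0, 0, 0, 0, 0.04], [-0.005, -0.12, 0, 0, 0, 0, 0.04], [-0.005, -0.12, 0, 0, 0, 0, 0.04], [-0.005, -0.12, 0, 0, 0, 0, 0.04]]}}

```text
t: 14.6
tool_pos: [0.5087, 0.268, 0.3271]
tcp_rot: [[0.995, -0.101, -0.002], [-0.101, -0.995, -0.001], [-0.002, 0.001, -1.0]]
contact_force: [1.0, -0.3, -1.1]
gripper_width: 0.052
```

Run:
```python
from h import *
c=np.array([(163,350),(298,317),(340,500),(200,540)])/4+[130-.4,140-.4]
P=onz('top',c,.012);print(P.round(4),P.mean(0),np.linalg.norm(P-np.roll(P,1,0),axis=1))
s=np.load('side0p.npy')[:,:,::-1];cv2.imwrite('pics/pad_s.png',cv2.resize(s[195:240,190:270],None,fx=9,fy=9,interpolation=cv2.INTER_CUBIC))
p,d=viewer.grab_frame('side')
st();cv2.imwrite('pics/now_s.png',cv2.resize(p[80:280,140:390,::-1],None,fx=3,fy=3,interpolation=cv2.INTER_CUBIC))
```

```text
[[0.5856 0.3185 0.012 ]
 [0.5816 0.2118 0.012 ]
 [0.435  0.2158 0.012 ]
 [0.4354 0.3247 0.012 ]] [0.50940069 0.26768151 0.012     ] [0.1503793  0.1068154  0.14656977 0.10892702]
t 14.65 q [0.48 0.24 0.27 1.6  0.   2.16] p [0.5087 0.2667 0.3275] F [-1.1 -0.2 -1.2] w 0.0521
[[0.995, -0.103, -0.001], [-0.103, -0.995, -0.001], [-0.001, 0.001, -1.0]]
```

View pics/pad_s.png

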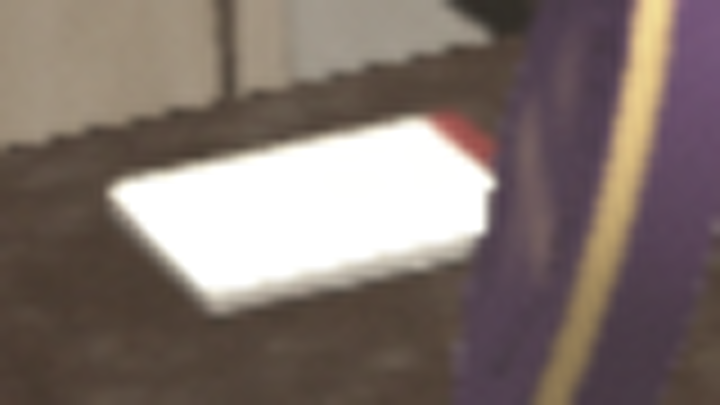

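View pics/now_s.png

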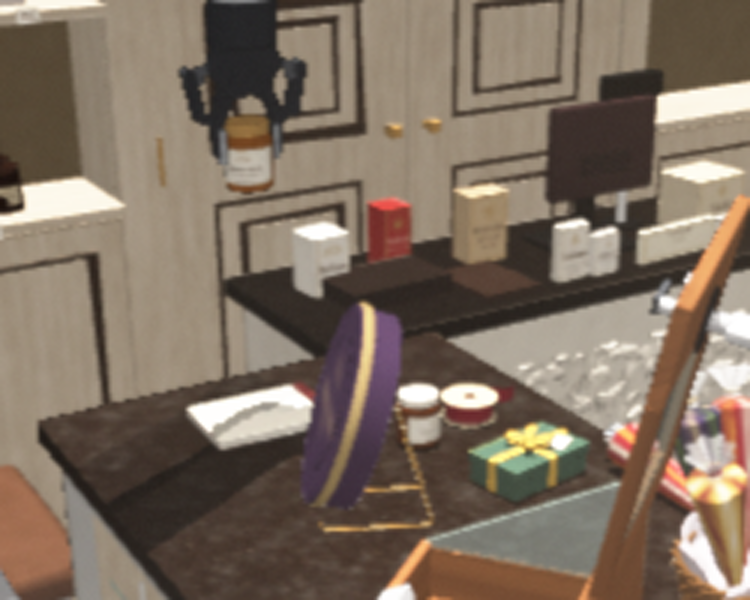

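Call:
{"fn": "jog_arm", "kwargs": {"series": [[0, -0.001, 0.03, 0, 0, 0, 0.04], [0, -0.001, 0.06, 0, 0, 0, 0.04], [0, -0.001, 0.09, 0, 0, 0, 0.04], [0, -0.001, 0.12, 0, 0, 0, 0.04], [0, -0.001, 0.15, 0, 0, 0, 0.04]]}}

```text
t: 15.07
tool_pos: [0.5091, 0.2653, 0.1771]
tcp_rot: [[0.994, -0.107, 0.0], [-0.107, -0.994, 0.0], [0.0, -0.0, -1.0]]
contact_force: [-0.7, -0.1, -2.0]
gripper_width: 0.0522
```

Call:
{"fn": "jog_arm", "kwargs": {"series": [[0, 0, 0.03, 0, 0, 0, 0.04], [0, 0, 0.06, 0, 0, 0, 0.04], [0, 0, 0.08, 0, 0, 0, 0.04], [0, 0, 0.095, 0, 0, 0, 0.04], [0, 0, 0.095, 0, 0, 0, 0.04]]}}

```text
t: 15.48
tool_pos: [0.5072, 0.2645, 0.0796]
tcp_rot: [[0.994, -0.107, -0.006], [-0.107, -0.994, -0.003], [-0.005, 0.003, -1.0]]
contact_force: [-0.5, -0.7, -2.0]
gripper_width: 0.0524
```

Run:
```python
from h import *
q,d=viewer.grab_frame('top');p,d=viewer.grab_frame('side')
st();ft();cv2.imwrite('pics/n2_s.png',cv2.resize(p[150:270,180:320,::-1],None,fx=5,fy=5,interpolation=cv2.INTER_CUBIC))
cv2.imwrite('pics/n2_t.png',cv2.resize(q[150:290,130:330,::-1],None,fx=4,fy=4,interpolation=cv2.INTER_CUBIC))
```

```text
t 15.58 q [ 0.48  0.27 -0.23  1.07  0.    2.16] p [0.509  0.2659 0.0831] F [ 0.7  0.4 -1.3] w 0.0525
[[0.994, -0.106, -0.001], [-0.106, -0.994, -0.0], [-0.001, 0.0, -1.0]]
Ftool [ 0.6 -0.5  1.3] Mtool [ 0.03  0.03 -0.  ]
```

View pics/n2_s.png

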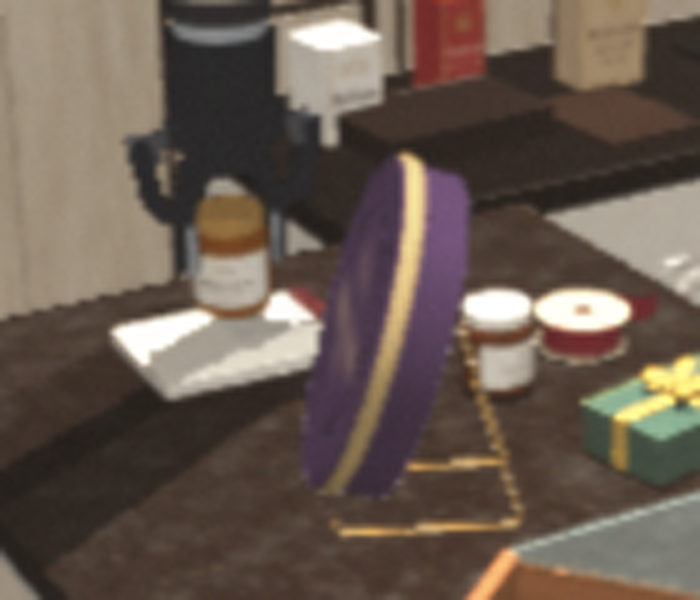

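View pics/n2_t.png

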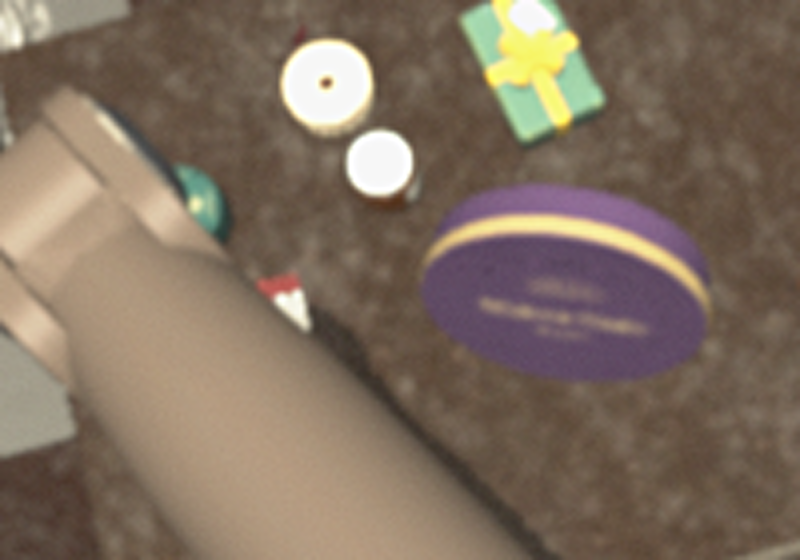

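Call:
{"fn": "jog_arm", "kwargs": {"series": [[0, -0.002, 0.008, 0, 0, 0, 0.04], [0, -0.002, 0.015, 0, 0, 0, 0.04], [0, -0.002, 0.02, 0, 0, 0, 0.04], [0, -0.002, 0.023, 0, 0, 0, 0.04], [0, -0.002, 0.0245, 0, 0, 0, 0.04]]}}

```text
t: 16.0
tool_pos: [0.5089, 0.2692, 0.0574]
tcp_rot: [[0.995, -0.104, -0.002], [-0.104, -0.995, -0.0], [-0.002, 0.0, -1.0]]
contact_force: [-1.3, -0.1, -1.2]
gripper_width: 0.0524
```

Call:
{"fn": "jog_arm", "kwargs": {"series": [[0, 0, 0.0005, 0, 0, 0, 0.04], [0, 0, 0.001, 0, 0, 0, 0.04], [0, 0, 0.0015, 0, 0, 0, 0.04], [0, 0, 0.0015, 0, 0, 0, 0.04], [0, 0, 0.0015, 0, 0, 0, 0.04]]}}

```text
t: 16.42
tool_pos: [0.5092, 0.2693, 0.0566]
tcp_rot: [[0.995, -0.104, -0.001], [-0.104, -0.995, 0.0], [-0.001, -0.0, -1.0]]
contact_force: [0.4, 0.1, -1.4]
gripper_width: 0.0524
```

Run:
```python
from h import *
st();ft()
p,d=viewer.grab_frame('side')
cv2.imwrite('pics/n3_s.png',cv2.resize(p[170:260,190:290,::-1],None,fx=6,fy=6,interpolation=cv2.INTER_CUBIC))
```

```text
t 16.42 q [ 0.49  0.29 -0.27  1.01  0.    2.16] p [0.5092 0.2693 0.0566] F [ 0.4  0.1 -1.4] w 0.0524
[[0.995, -0.104, -0.001], [-0.104, -0.995, 0.0], [-0.001, -0.0, -1.0]]
Ftool [ 0.4 -0.1  1.4] Mtool [-0.04 -0.01  0.02]
```

View pics/n3_s.png

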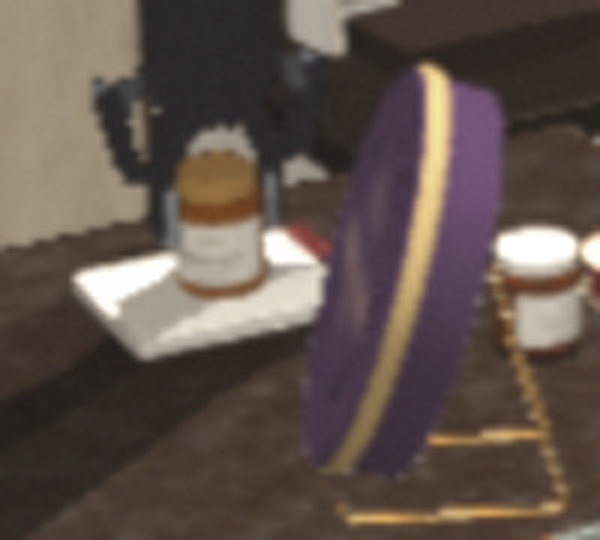

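Call:
{"fn": "jog_arm", "kwargs": {"series": [[0, 0, 0.0005, 0, 0, 0, 0.04], [0, 0, 0.001, 0, 0, 0, 0.04], [0, 0, 0.0015, 0, 0, 0, 0.04], [0, 0, 0.0015, 0, 0, 0, 0.04], [0, 0, 0.0015, 0, 0, 0, 0.04]]}}

```text
t: 16.88
tool_pos: [0.5092, 0.2695, 0.0563]
tcp_rot: [[0.995, -0.104, -0.0], [-0.104, -0.995, 0.001], [-0.0, -0.001, -1.0]]
contact_force: [-3.5, -1.8, 8.4]
gripper_width: 0.0523
```

Call:
{"fn": "jog_arm", "kwargs": {"series": [[0, 0, 0.0005, 0, 0, 0, 0.04], [0, 0, 0.001, 0, 0, 0, 0.04], [0, 0, 0.0015, 0, 0, 0, 0.04], [0, 0, 0.0015, 0, 0, 0, 0.04], [0, 0, 0.0015, 0, 0, 0, 0.04]]}}

```text
t: 17.3
tool_pos: [0.5093, 0.2696, 0.0562]
tcp_rot: [[0.995, -0.104, 0.001], [-0.104, -0.995, 0.002], [0.0, -0.002, -1.0]]
contact_force: [-5.5, -2.6, 17.7]
gripper_width: 0.0522
```

Contact made on the pad (17.7 N); back off the preload slightly, then open gently.

Call:
{"fn": "jog_arm", "kwargs": {"series": [[0, 0, -0.001, 0, 0, 0, 0.04], [0, 0, -0.0017, 0, 0, 0, 0.04], [0, 0, -0.0017, 0, 0, 0, 0.054], [0, 0, -0.0017, 0, 0, 0, 0.06], [0, 0, -0.0017, 0, 0, 0, 0.066]]}}

```text
t: 17.72
tool_pos: [0.5092, 0.2692, 0.0549]
tcp_rot: [[0.995, -0.104, -0.001], [-0.104, -0.995, -0.0], [-0.001, 0.0, -1.0]]
contact_force: [0.0, 0.1, 0.2]
gripper_width: 0.0662
```

Call:
{"fn": "jog_arm", "kwargs": {"series": [[0, 0, 0, 0, 0, 0, 0.076], [0, 0, 0, 0, 0, 0, 0.076], [0, 0, -0.01, 0, 0, 0, 0.076], [0, 0, -0.03, 0, 0, 0, 0.076], [0, 0, -0.05, 0, 0, 0, 0.076]]}}

```text
t: 18.13
tool_pos: [0.5086, 0.2689, 0.1055]
tcp_rot: [[0.995, -0.104, -0.003], [-0.104, -0.995, -0.001], [-0.003, 0.001, -1.0]]
contact_force: [-0.3, 0.2, -0.7]
gripper_width: 0.076
```

Call:
{"fn": "jog_arm", "kwargs": {"series": [[0, 0, -0.03, 0, 0, 0, 0.076], [0, 0, -0.07, 0, 0, 0, 0.076], [0, 0, -0.11, 0, 0, 0, 0.076], [0, 0, -0.15, 0, 0, 0, 0.076], [-0.02, 0, -0.19, 0, 0, 0, 0.076]]}}

```text
t: 18.55
tool_pos: [0.4922, 0.2708, 0.2948]
tcp_rot: [[0.994, -0.106, 0.001], [-0.106, -0.994, 0.0], [0.001, -0.0, -1.0]]
contact_force: [0.5, -0.2, -0.8]
gripper_width: 0.0759
```

Call:
{"fn": "jog_arm", "kwargs": {"series": [[-0.04, 0, 0, 0, 0, 0, 0.076], [-0.08, 0, 0, 0, 0, 0, 0.076], [-0.12, 0, 0, 0, 0, 0, 0.076], [-0.16, 0, 0, 0, 0, 0, 0.076], [-0.2, 0, 0, 0, 0, 0, 0.076]]}}

```text
t: 18.97
tool_pos: [0.2902, 0.2916, 0.2934]
tcp_rot: [[0.994, -0.105, -0.0], [-0.105, -0.994, 0.001], [-0.001, -0.001, -1.0]]
contact_force: [-1.1, 1.5, 0.7]
gripper_width: 0.0761
```

Call:
{"fn": "jog_arm", "kwargs": {"series": [[-0.04, 0, 0, 0, 0, 0, 0.076], [-0.08, -0.03, 0, 0, 0, 0, 0.076], [-0.12, -0.06, 0, 0, 0, 0, 0.076], [-0.14, -0.09, 0, 0, 0, 0, 0.076], [-0.14, -0.1, 0, 0, 0, 0, 0.076]]}}

```text
t: 19.38
tool_pos: [0.1599, 0.4081, 0.294]
tcp_rot: [[0.995, -0.1, -0.001], [-0.1, -0.995, 0.003], [-0.002, -0.003, -1.0]]
contact_force: [0.3, -1.0, -0.5]
gripper_width: 0.0761
```

Run:
```python
from h import *
st();ft()
for n in('side','top'):
    p,d=viewer.grab_frame(n);np.save(n+'2p.npy',p);np.save(n+'2.npy',d);cv2.imwrite(f'pics/f_{n}.png',p[:,:,::-1])
```

```text
t 19.38 q [ 1.2  -0.04 -0.11  1.49  0.    2.87] p [0.1599 0.4081 0.294 ] F [ 0.3 -1.  -0.5] w 0.0761
[[0.995, -0.1, -0.001], [-0.1, -0.995, 0.003], [-0.002, -0.003, -1.0]]
Ftool [0.4 1.  0.5] Mtool [-0.02  0.12  0.03]
```

View pics/f_side.png

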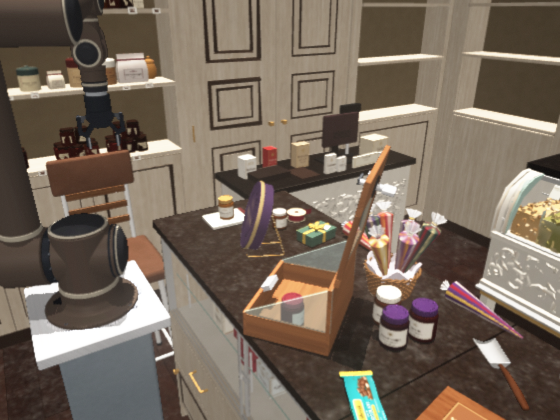

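View pics/f_top.png

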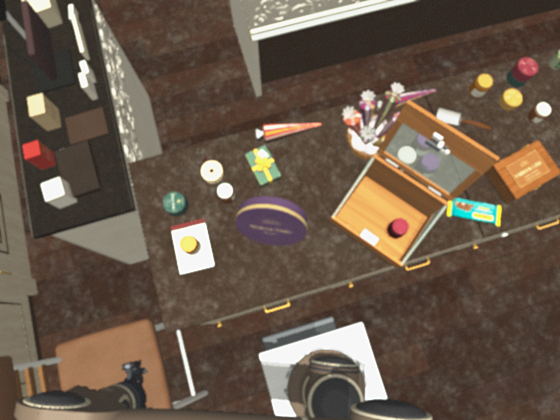

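Run:
```python
from h import *
t=np.load('top2p.npy');hsv=cv2.cvtColor(t,cv2.COLOR_RGB2HSV);C=cloud('top',np.load('top2.npy'))
m=cv2.inRange(hsv,(20,90,150),(36,255,255));z=np.zeros_like(m);z[225:265,175:212]=m[225:265,175:212]
k,l,s,c=cv2.connectedComponentsWithStats(z);i=1+np.argmax(s[1:,4]);print(s[i],c[i],onz('top',[c[i]],.087),np.median(C[l==i],axis=0))
a=np.load('top0p.npy').astype(int)
for nm,(u0,u1,v0,v1) in dict(tin=(160,190,188,218),cream=(214,236,178,202)).items(): print(nm,np.abs(a-t)[v0:v1,u0:u1].mean())
st()
```

```text
[180 236  16  16 194] [187.80927835 243.35051546] [[0.50440371 0.26697825 0.087     ]] [0.50551762 0.26724848 0.08369781]
tin 7.651111111111111
cream 5.8768939393939394
t 19.48 q [ 1.19 -0.03 -0.11  1.49  0.    2.86] p [0.1617 0.4082 0.293 ] F [-0.6  0.2 -0.3] w 0.0757
[[0.995, -0.1, -0.001], [-0.1, -0.995, 0.001], [-0.001, -0.001, -1.0]]
```

```bash
python3 -c "
from rig import manip; print(manip.job_done())"
```

```text
the job is handed in; nothing more can be done
None
```

The honey jar is standing upright on the order pad with the gripper clear of it, and the case is open. I handed the job in at 19.5 s of the 64 s allowed, and no verdict is reported.

- **Latch:** I gripped the wing and pressed until the force rose past the spring's 8.5 N stop value, to 15.6 N. I then turned it 90° clockwise, and the torque about its axis stayed under 0.1 N m at every check.
- **Lid:** I lifted it by the knob to about 0.93 rad and let go. It rose by itself past upright and was still up in the final pictures, about 10 s later.
- **Jar:** I took the honey jar out, carried it over the purple box, set it down until it touched the pad, and released it.

**Last checks:**
- **Position on the pad:** the final top picture puts the jar lid at about (0.505, 0.267) m, and the arm's own release position was (0.509, 0.269) m. The pad's middle measured (0.509, 0.268) m. The two readings disagree by about 4 mm in x, so the jar is within about 5 mm of centre.
- **Other items:** the dark jar is still upright in the case. Comparing pictures from before and after, the tin and cream jar show no visible movement.
- **Forces:** the highest wrist force I read was about 21 N, while pressing and turning the knob. Releasing the lid gave a brief 12 N reading as the hand backed away.

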